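Charge a grinding jar from the tip-out ball bin

ROBOT

A 6-joint arm with a two-finger parallel gripper is mounted at the origin on a cart in front of the work surface, level with it; the furniture and walls round the work are solid. World frame = base frame: x ahead of the robot, y to its left, z up, the work surface at z = 0. Lengths are in mm, angles in rad, forces in N, time in s.
With the tool pointing down it reaches from about 250 to 725 mm from the base axis. Payload 4 kg.
Tool frame: the origin (TCP) lies at the very end of the fingers, on their centre line; the grasp point (between the pads) lies 19 mm behind it (arm.grip_depth is the distance from the TCP to the grasp point, in mm); z points along the fingers, y is the line along which they close (so a half turn about z gives the same grasp; the last joint's range is limited). The gripper opens to 85 mm and grips with 20 to 120 N. Pads are 22 mm wide; open, the fingers measure 114 mm over their backs; the gripper's body (76 mm by 85 mm) begins 54 mm behind the grasp point. The pads swing forward as they close: fully open they stand 13 mm farther back than shut.
Start: joints at [-1.176, 0.241, 0.005, 1.335, 0, 1.571], TCP at [192.31, -461.537, 231.306] pointing down, gripper open.
Joint ranges: [-2.72, 2.72], [-1.05, 1.87], [-1.09, 1.28], [-1.99, 2.15], [-1.42, 1.44], [-3.14, 3.14]. Speed limits (rad/s): [2.79, 2.79, 3.14, 3.14, 3.14, 3.14].

INTERFACE

Orientations are given as a unit quaternion [x, y, z, w].
In Python, from rig import readout, capture, get_calibration, ticket, arm gives the robot as it stands.
- The arm moves only by the tool jog_arm, never from a script. Its argument "steps" is a list of rows, each a list of 3 entries, a list of its own where there are three numbers: the shift along the tool's x, y, z in m, then the turn, a rotation vector about the tool's x, y, z in rad, then the finger opening in m, from 0 to 0.0854. In form: [[[x, y, z], [ax, ay, az], fingers], ...]. A call has 1 to 5 rows; each row shifts and turns the commanded pose from where the row before left it, along the tool's axes as they then stand; what a row does not reach is not made up. A row lasts 1/10 s, in which the tool goes at most 50 mm and 8.59 degrees, less where a joint would pass 70% of its speed; a pose out of reach is approached as far as the arm can. A call with a gripper value outside its range is refused whole. The fingers move at their own pace and stop on an object; "grip_force" is the grip in N (left out, the last holds). Time passes only in rows, so rows that do not move let the fingers close. It gives the time, the measured TCP pose, the force, the opening and the grip force at its end, in the units of the state.
- readout.read_state(): the state, without advancing time (a new reading comes with each control period).
- capture(name): name is "scene" or "top" or "wrist"; returns the picture (420x560x3 uint8, blue, green, red); there is no depth.
- get_calibration(name): a dict with "vertical_fov" (degrees; the focal length in pixels is half the picture's height over the tangent of half this angle, whatever the lens; pixels are square), "cx", "cy" (the principal point, pixels), "R" (3x3) and "t" (3): a world point X has camera coordinates R X + t. Camera axes: x right, y down, z forward; pixel columns grow to the right and rows downward; lengths in mm; the calibration is good to about 2 mm. The wrist camera is an equidistant fisheye: a pixel r from the principal point sees the ray r / f radians off the axis. A picture is of the moment at which its call begins: read the wrist's pose just before it. get_calibration takes no time and is no camera call; for the wrist camera it gives the pose at the moment of the call.
- ticket.sign_off(): hands the job in; it is judged then, once.
The state is a dict: "time_s": time; "joints": joint angles; "qvel": joint speeds; "effort": joint torques, N m; "tcp_pos": TCP position; "tool_rot": TCP orientation; "force": force on the tool from outside, world axes, zero at the start; "torque": the same for the moment, N m; "width": finger opening in mm; "grip_force": force on a finger pad.
Only numpy, scipy, OpenCV 4.12 (cv2) and the standard library are available. Lean on these libraries where they do the work, as an engineer would, in place of code of your own. Each camera call takes 0.05 s, during which the arm holds its last target. There are 200 camera calls.

TASK

Charge the open grinding jar: pull the tip-out bin forward right to its stop so that all five grinding balls run into the scoop standing under it, and ease the bin back home without letting it slam. Then carry the scoop to the open jar, tip it so that all the balls run down its spout into the jar, and stand the empty scoop upright on the worktop. Leave the jars and the other loose things on the bench where they stand.

Things in the scene. Friction and masses are not known exactly. Their poses are not given: they have to be found in the camera images.
- bin_stand: Grey sheet-metal stand, fixed, 335 mm high; origin on the worktop below the bin's pivot; +x to its back (away from the robot), +y to its left. Cheeks at y = +-50 mm, up to 171 mm high, carry the bin. An upper shelf overhangs it (200 mm wide, front edge x = +87 mm, underside 308 mm up, 75 mm over the pull): reach in with the hand leaning 30 to 45 degrees back toward the robot.
- bin (a joint): Tip-out bin of plain sheet metal, 90 mm wide, open on top, sloping front with a pouring lip. Hinge about the stand's y axis through point bin_pivot: 0 = home (upright), grows as the top is pulled forward toward the robot, 1.40 rad = its stop. 0.3 to 0.6 kg, light pivot. The balls run out between 0.9 rad and the stop. Let go, it falls back home and slams.
- bin_pivot (a point): Point on the bin's hinge axis, midway between the cheeks, 120 mm above the worktop; its axes are those of the stand.
- bin_knob (a point): Centre of the bin's pull: black roller, 22 mm in diameter, 30 mm long along the stand's y axis, flat ends, on a 10 mm stem 38 mm above the bin's back edge. At home 76 mm behind (+x) and 113 mm above the pivot; it turns with the bin at 136 mm from the pivot. Held by its flat ends it can turn between the fingers.
- bin_lip (a point): Middle of the bin's pouring lip, at home 50 mm in front of (-x) and 25 mm above the pivot; at the stop 75 mm above the worktop, over the scoop.
- ball_0_center (a point): Centre of steel grinding ball 0, 16 mm in diameter, 17 g; it starts on the floor of the bin.
- ball_1_center (a point): Centre of steel grinding ball 1, 16 mm in diameter, 17 g; it starts on the floor of the bin.
- ball_2_center (a point): Centre of steel grinding ball 2, 16 mm in diameter, 17 g; it starts on the floor of the bin.
- ball_3_center (a point): Centre of steel grinding ball 3, 16 mm in diameter, 17 g; it starts on the floor of the bin.
- ball_4_center (a point): Centre of steel grinding ball 4, 16 mm in diameter, 17 g; it starts on the floor of the bin.
- scoop: White scoop, loose, 160 g, 190 x 130 mm, standing crosswise under the bin's lip, its spout to the right. Origin on its underside; +x to its closed back (at +100 mm), -x to its spout, +y toward the robot, z up. Flat pan from x = -20 to +100 mm; beyond, the floor rises at 15 degrees to the spout and the sides narrow. Walls 50 mm high. It empties when tipped 45 to 50 degrees spout-down.
- scoop_grip (a point): Centre of the scoop's handle: an upright black plate 12 mm thick (along the scoop's x), 64 mm wide (y), 30 mm high, on a steel bail over the scoop, at x = -30, z = 82 mm in the scoop's frame. Axes as the scoop's. The bin's lip is near: lean the hand a little back toward the robot.
- scoop_spout (a point): Middle of the edge of the scoop's spout, on its floor: x = -90, z = 21 mm in the scoop's frame; the spout is 46 mm wide inside. Balls can jam there, bridging the spout; rock the scoop back and tip it again. Axes as the scoop's.
- jar: The open grinding jar: steel, 82 mm in diameter, 62 mm high, loose, 0.75 kg. Origin at the centre of its underside. It may stand on either side of the closed jar. Behind the jars, 0.57 m ahead of the robot's base, is the face of a high ledge; between them and the scoop is a bench clamp, 62 mm high.
- jar_mouth (a point): Centre of the open jar's rim, 62 mm above the worktop; the mouth is 58 mm wide inside, the inner floor 10 mm above the worktop.
- closed_jar: A second jar of the same kind with its dark lid on, 93 mm high; to be left alone. Origin at the centre of its underside.
- jar_lid: The open jar's dark lid lying on the worktop, 82 mm in diameter, 31 mm high; to be left alone.
- petri_stack: Stack of clear dishes, 93 mm in diameter, 44 mm high; to be left alone.
- beaker: Glass beaker, 68 mm in diameter, 80 mm high; to be left alone.

How it is judged:
By the outcome, as a careful person would: the job done as asked, in the order asked, and still so for the second after the job is handed in, with the robot touching nothing.
It also fails if it takes over 69 s, if anything falls off the work surface, if the arm or the gripper's body presses on something with over 40 N, if the wrist force passes 120 N, or if a joint passes its speed limit or range.

## Working session

There is one attempt and no reset: what is moved stays moved. The work goes in short steps, Python scripts to look and compute and a tool call to move; the robot and the scene stay as the last step left them, time stands still between calls to the robot, and variables do not carry over. Pictures are saved under pics/ and viewed, at most 10 in all, crops included, and the job is handed in when it is done.

Besides the shell and the picture viewer there is one more tool, called after "Request:" in YAML: its name, and indented under it one key for each argument. jog_arm: Moves the arm, as the interface text tells. Its arguments: {"type":"object","properties":{"steps":{"type":"array"},"grip_force":{"type":"number"}},"required":["steps"]}

```bash
mkdir -p pics
python3 - <<'E'
from rig import readout, capture, get_calibration, arm
import cv2,numpy as np
for n in("scene","top"):
    cv2.imwrite(f"pics/{n}0.png",capture(n)); c=get_calibration(n); print(n,c)
s=readout.read_state(); print(s)
print([a for a in dir(arm) if a[0]!='_'])
E
```

```text
scene {'vertical_fov': 52.86931898808753, 'cx': 272.534543154007, 'cy': 202.68948925305983, 'R': array([[-0.65521797, -0.75543606,  0.00240025],
       [-0.54414853,  0.46975168, -0.6951516 ],
       [ 0.52401506, -0.45678192, -0.71885916]]), 't': array([ 398.70083347,  329.70358058, 1332.43090242])}
top {'vertical_fov': 48.72659122988914, 'cx': 275.9041226114032, 'cy': 209.64373033275282, 'R': array([[ 0.00207947, -0.99980295,  0.01974162],
       [-0.99385667, -0.00425082, -0.1105932 ],
       [ 0.11065532, -0.01939037, -0.99366967]]), 't': array([  65.17675765,  505.52306457, 1437.24716908])}
{'time_s': 0.1, 'joints': array([-1.17599707e+00,  2.41322787e-01,  3.87412049e-03,  1.33520213e+00,
        1.74790954e-05,  1.57080723e+00]), 'qvel': array([-0.00083715, -0.00202601,  0.00415377, -0.00072846, -0.00027741,
        0.00139686]), 'effort': array([-6.13948419e-05, -3.73137689e+01,  2.53009808e+01,  1.08096533e-02,
        6.53705774e-05, -9.91147218e-07]), 'tcp_pos': array([ 192.10133156, -461.01883495,  230.51518625]), 'tool_rot': array([ 9.80580526e-01,  1.96114690e-01, -1.73284191e-04, -9.10939059e-04]), 'force': array([ 0.14189279, -0.24154497, -0.26086006]), 'torque': array([-0.02364274, -0.00353584,  0.01314286]), 'grip_force': 0.0, 'width': 85.1369936763345}
['IKError', 'grip_depth']
```

View pics/scene0.png

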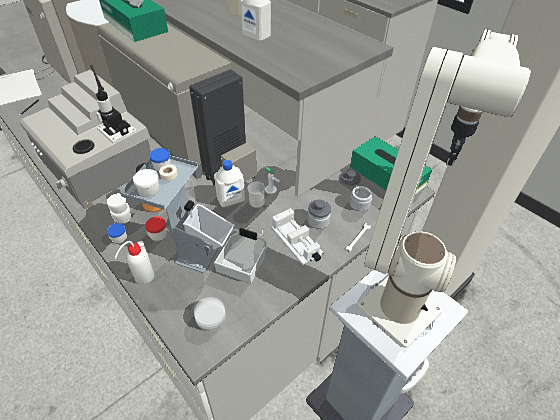

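View pics/top0.png

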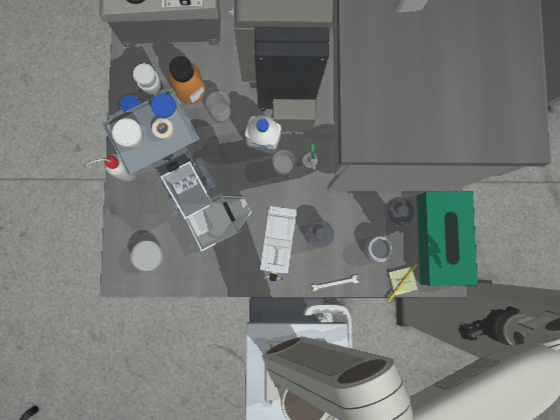

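The scene view shows the bin at about (200,235), with its pull at (188,205). The scoop handle is at (248,233), the open jar at (361,198) and the closed jar at (318,212). In the top view, the pull is near (170,160), the handle near (229,211), and the open jar rim at (379,248). Next I'll enlarge the bin and scoop area.

```bash
cat > h.py <<'E'
import numpy as np,cv2
from rig import get_calibration
def cam(n):
    c=get_calibration(n); return 210/np.tan(np.radians(c['vertical_fov']/2)),c['cx'],c['cy'],np.array(c['R']),np.array(c['t'])
def ray(n,p,c=None):
    f,cx,cy,R,t=c or cam(n); x,y=(p[0]-cx)/f,(p[1]-cy)/f
    if n=="wrist":
        r=np.hypot(x,y)+1e-9; d=np.array([x/r*np.sin(r),y/r*np.sin(r),np.cos(r)])
    else: d=np.array([x,y,1.])
    d=R.T@d; return -R.T@t,d/np.linalg.norm(d)
def onz(n,p,z,c=None):
    o,d=ray(n,p,c); return o+d*(z-o[2])/d[2]
def tri(a,pa,b,pb,ca=None,cb=None):
    o1,d1=ray(a,pa,ca);o2,d2=ray(b,pb,cb)
    s=np.linalg.lstsq(np.c_[d1,-d2],o2-o1,rcond=None)[0]
    p,q=o1+s[0]*d1,o2+s[1]*d2; return (p+q)/2,np.linalg.norm(p-q)
def proj(n,X,c=None):
    f,cx,cy,R,t=c or cam(n); v=R@np.array(X)+t; 
    if n=="wrist":
        th=np.arctan2(np.hypot(v[0],v[1]),v[2]);u=v[:2]/np.hypot(v[0],v[1])*th*f
    else: u=v[:2]/v[2]*f
    return u+[cx,cy]
E
python3 - <<'E'
from h import *
np.set_printoptions(precision=1,suppress=True)
t=cv2.imread('pics/top0.png');s=cv2.imread('pics/scene0.png')
a=cv2.resize(t[140:265,140:265],(500,500)[:2],interpolation=cv2.INTER_CUBIC)
a=cv2.resize(t[145:265,140:260],(400,400),interpolation=cv2.INTER_CUBIC)
b=cv2.resize(s[190:290,170:270],(400,400),interpolation=cv2.INTER_CUBIC)
cv2.imwrite('pics/c1.png',np.hstack([a,b]))
# jar rims
for n,im,(x,y) in(("top",t,(379,248)),("top",t,(319,235))):
    print(onz(n,(x,y),62),onz(n,(x,y),93))
g=cv2.cvtColor(t,cv2.COLOR_BGR2GRAY)[225:272,355:402]
cc=cv2.HoughCircles(cv2.resize(g,None,fx=4,fy=4,interpolation=cv2.INTER_CUBIC),cv2.HOUGH_GRADIENT,1,50,param1=100,param2=25,minRadius=30,maxRadius=70)
print(cc)
for c in cc[0][:2]:
    p=(c[0]/4+355,c[1]/4+225); print(p,onz("top",p,62))
E
```

```text
[ 384.4 -249.2   62. ] [ 383.5 -241.7   93. ]
[423.7 -65.   62. ] [421.9 -61.6  93. ]
[[[96.5 94.5 43.6]]]
(np.float32(379.125), np.float32(248.625)) [ 382.5 -249.6   62. ]
```

View pics/c1.png

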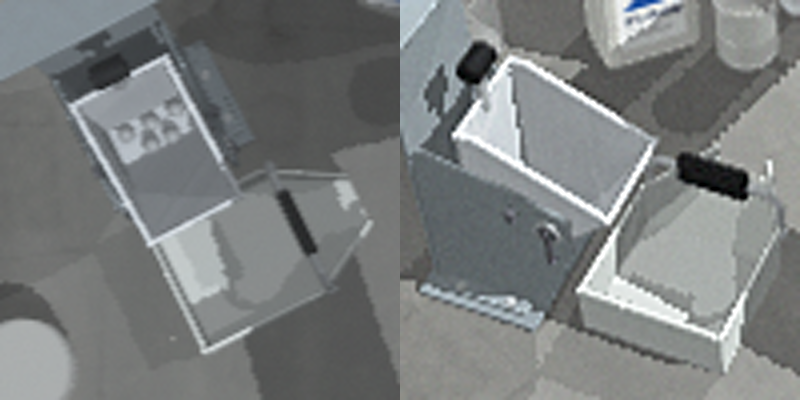

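The pull is at crop (109,70), the handle at (297,222) in the top half, and the lip corners at (150,243) and (238,195). In the scene half they are at (476,63) and (712,175).

Run:
```python
from h import *
np.set_printoptions(precision=1,suppress=True)
t=cv2.imread('pics/top0.png');s=cv2.imread('pics/scene0.png')
T=lambda x,y:(140+x*.3,145+y*.3); S=lambda x,y:(170+(x-400)/4,190+y/4)
def blob(im,p,th):
    m=(im.max(2)<th).astype(np.uint8); n,l,st,c=cv2.connectedComponentsWithStats(m)
    x,y=map(int,np.round(p)); k=l[y,x]; 
    pts=np.argwhere(l==k)[:,::-1].astype(np.float32); return k,st[k],c[k],cv2.minAreaRect(pts)
for nm,tp,sp in(("knob",T(109,70),S(476,63)),("grip",T(297,222),S(712,175))):
    for th in (45,60):
        kt=blob(t,tp,th);ks=blob(s,sp,th); print(nm,th,kt[1:],ks[1:])
        print(tri("top",kt[2],"scene",ks[2]))
    print("hand",tri("top",tp,"scene",sp))
e=[onz("top",T(*p),82) for p in((281,193),(314,250))]; print("grip ends",e,np.degrees(np.arctan2(*(e[1]-e[0])[[1,0]])))
l=[onz("top",T(*p),145) for p in((150,243),(238,195))]; print("lip",l,(l[0]+l[1])/2,np.linalg.norm(l[0]-l[1]),np.degrees(np.arctan2(*(l[0]-l[1])[[1,0]])))
b=[onz("top",T(*p),50) for p in((205,350),(332,290),(372,225))]; print("scoop back-near corner, near kink, spout near",b,np.degrees(np.arctan2(*(b[0]-b[1])[[1,0]])))
```

```text
knob 45 (array([     0,      0,    560,    420, 234450], dtype=int32), array([279.2, 209.3]), ((279.5, 209.5), (419.0, 559.0), 90.0)) (array([     0,      0,    560,    420, 233243], dtype=int32), array([279.2, 210.1]), ((279.5, 209.5), (419.0, 559.0), 90.0))
(array([501.6,  59.2,  83.4]), np.float64(3.686288663362119))
knob 60 (array([166, 161,  13,  11,  86], dtype=int32), array([172.2, 166. ]), ((172.20001220703125, 165.90000915527344), (7.155416965484619, 11.180338859558105), 63.43495178222656)) (array([184, 201,  10,  10,  64], dtype=int32), array([188.5, 205.6]), ((188.42308044433594, 205.61537170410156), (6.37905216217041, 9.984603881835938), 33.6900634765625))
(array([601.7, 354.7, 229.9]), np.float64(0.15237856094637933))
hand (array([601.7, 353.3, 228.4]), np.float64(0.8628996909397252))
grip 45 (array([227, 210,   6,   7,  12], dtype=int32), array([229.2, 212.3]), ((229.30001831054688, 213.10000610351562), (7.602630138397217, 2.2360680103302), 63.43495178222656)) (array([240, 229,  17,  11, 112], dtype=int32), array([247.8, 233.8]), ((248.05003356933594, 233.8500213623047)
[... 277 characters left out ...]
661377), 63.43495178222656)) (array([239, 228,  18,  12, 127], dtype=int32), array([247.6, 233.6]), ((247.6500244140625, 233.55001831054688), (19.28989028930664, 6.957010269165039), 18.43494987487793))
(array([493.6, 211.2,  79.1]), np.float64(1.3535792336871406))
hand (array([493.3, 210.3,  78. ]), np.float64(0.6531676798497493))
grip ends [array([519.2, 224.7,  82. ]), array([467.2, 194. ,  82. ])] -149.4915682073704
lip [array([467.1, 331.4, 145. ]), array([509.3, 256.2, 145. ])] [488.2 293.8 145. ] 86.30342697217456 119.28981088592903
scoop back-near corner, near kink, spout near [array([377.2, 295.4,  50. ]), array([432.9, 179.2,  50. ]), array([493.6, 142.7,  50. ])] 115.60376731420486
```

```bash
cat >> h.py <<'E'
from scipy.spatial.transform import Rotation as Ro
from rig import readout
import json
def ori(psi,lean,tilt=0):
    "psi: azimuth of forward axis, lean back, tilt = spout-down about scoop y (=-forward), degrees"
    p,l=np.radians(psi),np.radians(lean); sx=np.array([np.cos(p),np.sin(p),0]);sy=np.array([-np.sin(p),np.cos(p),0]);up=np.array([0,0,1.])
    R=np.c_[-np.cos(l)*sx-np.sin(l)*up,sy,np.sin(l)*sx-np.cos(l)*up]
    return Ro.from_rotvec(sx*np.radians(tilt))*Ro.from_matrix(R)
def plan(poses,start=None,dp=.001,da=.01,f=.06):
    "poses: list of (tcp mm, Rotation), one a row; prints rounded tool-frame rows in fives"
    if start is None:
        s=readout.read_state(); start=(s['tcp_pos'],Ro.from_quat(s['tool_rot']))
    p,R=np.array(start[0],float),start[1]; rows=[]
    for q,Q in poses:
        d=np.round(R.inv().apply(np.array(q)-p)/1e3/dp)*dp; w=np.round((R.inv()*Q).as_rotvec()/da)*da
        if np.linalg.norm(d)>.05 or np.linalg.norm(w)>.1499: print("!too big",d,w)
        p=p+R.apply(d*1e3); R=R*Ro.from_rotvec(w)
        rows.append([[round(v,4)+0. for v in d],[round(v,4)+0. for v in w],f])
    for i in range(0,len(rows),5): print(json.dumps(rows[i:i+5]).replace(" ",""))
    print("end",p,R.as_quat()); return p,R
K=np.array([602,355,232.]); PSI=29.
def zt(psi,lean): return ori(psi,lean).as_matrix()[:,2]
E
python3 - <<'E'
from h import *
np.set_printoptions(precision=2,suppress=True)
A=K-80*zt(PSI,40); print(A)
# keyframes r,az,z,psi,lean ; rows
k0=np.array([499.5,-67.4,230.5,-157.4,0]); 
k1=np.array([450,-40,330,-95,0]);k2=np.array([470,10,350,5,30]);k3=np.array([np.hypot(A[0],A[1]),np.degrees(np.arctan2(A[1],A[0])),A[2],PSI,40])
P=[]
for a,b,n in((k0,k1,8),(k1,k2,13),(k2,k3,6)):
    for i in range(1,n+1):
        r,az,z,psi,l=a+(b-a)*i/n; P.append(([r*np.cos(np.radians(az)),r*np.sin(np.radians(az)),z],ori(psi,l)))
plan(P)
E
```

```text
[557.02 330.07 293.28]
[[[0.029,-0.007,-0.012],[0.0,0.0,-0.14],0.06],[[0.03,-0.005,-0.013],[0.0,0.0,-0.13],0.06],[[0.029,-0.002,-0.012],[0.0,0.0,-0.14],0.06],[[0.03,-0.001,-0.013],[0.0,0.0,-0.13],0.06],[[0.028,0.002,-0.012],[0.0,0.0,-0.14],0.06]]
[[[0.029,0.004,-0.012],[0.0,0.0,-0.14],0.06],[[0.027,0.005,-0.013],[0.0,0.0,-0.13],0.06],[[0.027,0.008,-0.012],[0.0,0.0,-0.14],0.06],[[0.024,0.018,-0.002],[0.0,-0.04,-0.13],0.06],[[0.024,0.019,-0.002],[-0.01,-0.04,-0.14],0.06]]
[[[0.022,0.021,-0.004],[-0.01,-0.04,-0.13],0.06],[[0.02,0.023,-0.004],[-0.02,-0.04,-0.13],0.06],[[0.019,0.024,-0.004],[-0.03,-0.04,-0.14],0.06],[[0.017,0.025,-0.005],[-0.03,-0.04,-0.13],0.06],[[0.015,0.027,-0.005],[-0.03,-0.04,-0.13],0.06]]
[[[0.013,0.027,-0.005],[-0.04,-0.04,-0.12],0.06],[[0.011,0.029,-0.006],[-0.04,-0.04,-0.13],0.06],[[0.009,0.029,-0.005],[-0.05,-0.04,-0.13],0.06],[[0.007,0.03,-0.005],[-0.06,-0.05,-0.12],0.06],[[0.005,0.031,-0.004],[-0.06,-0.04,-0.12],0.06]]
[[[0.004,0.031,-0.003],[-0.06,-0.04,-0.12],0.06],[[-0.018,0.033,0.021],[-0.04,-0.02,-0.06],0.06],[[-0.018,0.034,0.022],[-0.04,-0.03,-0.05],0.06],[[-0.016,0.035,0.022],[-0.04,-0.03,-0.06],0.06],[[-0.017,0.037,0.023],[-0.04,-0.03,-0.06],0.06]]
[[[-0.015,0.038,0.024],[-0.04,-0.03,-0.06],0.06],[[-0.016,0.04,0.024],[-0.04,-0.03,-0.05],0.06]]
end [557.32 330.23 293.17] [-0.24  0.91  0.08  0.33]
```

Request:
jog_arm:
  steps:
    - [[0.029,-0.007,-0.012],[0.0,0.0,-0.14],0.06]
    - [[0.03,-0.005,-0.013],[0.0,0.0,-0.13],0.06]
    - [[0.029,-0.002,-0.012],[0.0,0.0,-0.14],0.06]
    - [[0.03,-0.001,-0.013],[0.0,0.0,-0.13],0.06]
    - [[0.028,0.002,-0.012],[0.0,0.0,-0.14],0.06]

```text
time_s: 0.6
tcp_pos: [300.2, -360.1, 293.4]
tool_rot: [0.858, 0.514, 0.0, -0.0]
force: [0.8, -0.8, 0.3]
width: 59.9
grip_force: 0.0
```

Request:
jog_arm:
  steps:
    - [[0.029,0.004,-0.012],[0.0,0.0,-0.14],0.06]
    - [[0.027,0.005,-0.013],[0.0,0.0,-0.13],0.06]
    - [[0.027,0.008,-0.012],[0.0,0.0,-0.14],0.06]
    - [[0.024,0.018,-0.002],[0.0,-0.04,-0.13],0.06]
    - [[0.024,0.019,-0.002],[-0.01,-0.04,-0.14],0.06]

```text
time_s: 1.1
tcp_pos: [383.7, -241.7, 333.3]
tool_rot: [0.637, 0.77, -0.026, 0.031]
force: [0.6, 0.3, -1.1]
width: 60.1
grip_force: 0.0
```

Request:
jog_arm:
  steps:
    - [[0.022,0.021,-0.004],[-0.01,-0.04,-0.13],0.06]
    - [[0.02,0.023,-0.004],[-0.02,-0.04,-0.13],0.06]
    - [[0.019,0.024,-0.004],[-0.03,-0.04,-0.14],0.06]
    - [[0.017,0.025,-0.005],[-0.03,-0.04,-0.13],0.06]
    - [[0.015,0.027,-0.005],[-0.03,-0.04,-0.13],0.06]

```text
time_s: 1.6
tcp_pos: [449.2, -102.6, 340.5]
tool_rot: [0.344, 0.929, -0.049, 0.131]
force: [-0.8, 0.7, -0.1]
width: 59.9
grip_force: 0.0
```

Request:
jog_arm:
  steps:
    - [[0.013,0.027,-0.005],[-0.04,-0.04,-0.12],0.06]
    - [[0.011,0.029,-0.006],[-0.04,-0.04,-0.13],0.06]
    - [[0.009,0.029,-0.005],[-0.05,-0.04,-0.13],0.06]
    - [[0.007,0.03,-0.005],[-0.06,-0.05,-0.12],0.06]
    - [[0.005,0.031,-0.004],[-0.06,-0.04,-0.12],0.06]

```text
time_s: 2.1
tcp_pos: [465.6, 51.2, 348.4]
tool_rot: [0.019, 0.97, -0.005, 0.242]
force: [-0.2, 1.2, 0.2]
width: 60.0
grip_force: 0.0
```

Request:
jog_arm:
  steps:
    - [[0.004,0.031,-0.003],[-0.06,-0.04,-0.12],0.06]
    - [[-0.018,0.033,0.021],[-0.04,-0.02,-0.06],0.06]
    - [[-0.018,0.034,0.022],[-0.04,-0.03,-0.05],0.06]
    - [[-0.016,0.035,0.022],[-0.04,-0.03,-0.06],0.06]
    - [[-0.017,0.037,0.023],[-0.04,-0.03,-0.06],0.06]

```text
time_s: 2.6
tcp_pos: [538.9, 238.2, 311.3]
tool_rot: [-0.175, 0.933, 0.058, 0.309]
force: [0.2, -0.6, -0.1]
width: 60.2
grip_force: 0.0
```

Request:
jog_arm:
  steps:
    - [[-0.015,0.038,0.024],[-0.04,-0.03,-0.06],0.06]
    - [[-0.016,0.04,0.024],[-0.04,-0.03,-0.05],0.06]
    - [[0,0,0],[0,0,0],0.06]
    - [[0,0,0],[0,0,0],0.06]

```text
time_s: 3.0
tcp_pos: [556.6, 330.1, 290.8]
tool_rot: [-0.236, 0.91, 0.083, 0.33]
force: [0.5, -0.6, 0.7]
width: 60.3
grip_force: 0.0
```

Run:
```python
from h import *
from rig import capture
np.set_printoptions(precision=1,suppress=True)
s=readout.read_state();c=cam("wrist");im=capture("wrist");cv2.imwrite("pics/w1.png",im)
np.savez("w1.npz",R=c[3],t=c[4],k=c[:3])
print(s['tcp_pos'],s['tool_rot'],s['joints'],ori(29,40).as_quat())
print("expect knob at",proj("wrist",K,c),"camera",-c[3].T@c[4])
```

```text
[556.6 330.1 290.8] [-0.2  0.9  0.1  0.3] [ 0.6  0.  -0.3  0.5 -0.   0. ] [-0.2  0.9  0.1  0.3]
expect knob at [273.8 221.8] camera [430.1 261.3 355.9]
```

View pics/w1.png

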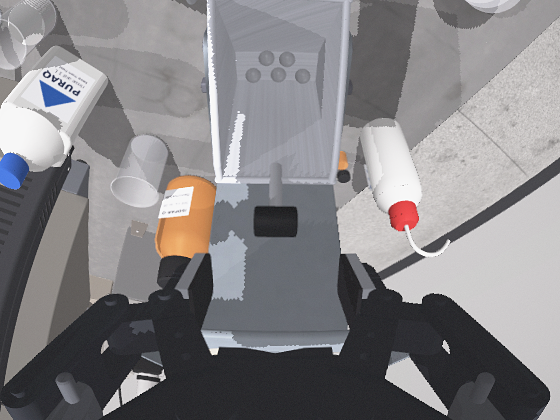

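The wrist view shows the pull at (276,221), where (274,222) was predicted, and it lies square to the fingers. I'll advance and grip it.

Request:
jog_arm:
  steps:
    - [[-0.001,0.001,0.025],[0,0,0],0.06]
    - [[-0.001,0,0.025],[0,0,0],0.06]
    - [[0,0,0.025],[0,0,0],0.06]
    - [[0,0,0.025],[0,0,0],0.06]
    - [[0,0,0],[0,0,0],0.06]

```text
time_s: 3.55
tcp_pos: [614.7, 360.4, 214.3]
tool_rot: [-0.235, 0.911, 0.082, 0.33]
force: [-1.7, -0.1, -0.9]
width: 59.9
grip_force: 0.0
```

Request:
jog_arm:
  steps:
    - [[0,0,0],[0,0,0],0.035]
    - [[0,0,0],[0,0,0],0.02]
    - [[0,0,0],[0,0,0],0.02]
    - [[0,0,0],[0,0,0],0.02]
  grip_force: 40

```text
time_s: 3.95
tcp_pos: [614.8, 362.2, 219.7]
tool_rot: [-0.235, 0.909, 0.084, 0.333]
force: [-5.0, -2.4, 6.3]
width: 29.4
grip_force: 40.4
```

Run:
```python
from h import *
np.set_printoptions(precision=2,suppress=True)
s=readout.read_state(); R=Ro.from_quat(s['tool_rot']); print(s['tcp_pos'],s['force'],s['width'],s['grip_force'])
g=s['tcp_pos']-19*R.as_matrix()[:,2]; print("grasp pt",g,"err to K",g-K, R.as_matrix()[:,2])
c,sn=np.cos(np.radians(PSI)),np.sin(np.radians(PSI)); sx=np.array([c,sn,0]); up=np.array([0,0,1.])
piv=K-76*sx-113*up
# per-row angles: accelerate, then slower beyond .9
th=np.r_[.02,.06,np.arange(.12,.91,.06),np.arange(.95,1.39,.035),1.395]
print(len(th))
a0=np.arctan2(113,76);r=np.hypot(113,76)
P=[(s['tcp_pos']+r*((np.cos(a0+t)-np.cos(a0))*sx+(np.sin(a0+t)-np.sin(a0))*up),R) for t in th]
plan(P,f=.02)
```

```text
[614.82 362.16 219.68] [-5.   -2.37  6.35] 29.405091473645264 40.354841351509094
grasp pt [604.06 356.29 234.2 ] err to K [2.06 1.29 2.2 ] [ 0.57  0.31 -0.76]
30
[[[0.001,0.0,-0.003],[0.0,0.0,0.0],0.02],[[0.001,0.0,-0.005],[0.0,0.0,0.0],0.02],[[0.003,0.0,-0.007],[0.0,0.0,0.0],0.02],[[0.004,0.0,-0.008],[0.0,0.0,0.0],0.02],[[0.004,0.0,-0.007],[0.0,0.0,0.0],0.02]]
[[[0.004,0.0,-0.007],[0.0,0.0,0.0],0.02],[[0.005,0.0,-0.007],[0.0,0.0,0.0],0.02],[[0.005,0.0,-0.006],[0.0,0.0,0.0],0.02],[[0.005,0.0,-0.006],[0.0,0.0,0.0],0.02],[[0.006,0.0,-0.006],[0.0,0.0,0.0],0.02]]
[[[0.006,0.0,-0.005],[0.0,0.0,0.0],0.02],[[0.006,0.0,-0.005],[0.0,0.0,0.0],0.02],[[0.007,0.0,-0.005],[0.0,0.0,0.0],0.02],[[0.007,0.0,-0.004],[0.0,0.0,0.0],0.02],[[0.007,0.0,-0.004],[0.0,0.0,0.0],0.02]]
[[[0.008,0.0,-0.003],[0.0,0.0,0.0],0.02],[[0.006,0.0,-0.003],[0.0,0.0,0.0],0.02],[[0.005,0.0,-0.001],[0.0,0.0,0.0],0.02],[[0.004,0.0,-0.002],[0.0,0.0,0.0],0.02],[[0.005,0.0,-0.001],[0.0,0.0,0.0],0.02]]
[[[0.005,0.0,-0.001],[0.0,0.0,0.0],0.02],[[0.004,0.0,-0.001],[0.0,0.0,0.0],0.02],[[0.005,0.0,-0.001],[0.0,0.0,0.0],0.02],[[0.005,0.0,0.0],[0.0,0.0,0.0],0.02],[[0.004,0.0,-0.001],[0.0,0.0,0.0],0.02]]
[[[0.005,0.0,0.0],[0.0,0.0,0.0],0.02],[[0.005,0.0,0.0],[0.0,0.0,0.0],0.02],[[0.005,0.0,0.0],[0.0,0.0,0.0],0.02],[[0.004,0.0,0.001],[0.0,0.0,0.0],0.02],[[0.004,0.0,0.0],[0.0,0.0,0.0],0.02]]
end [462.51 277.97 201.1 ] [-0.24  0.91  0.08  0.33]
```

Request:
jog_arm:
  steps:
    - [[0.001,0,-0.003],[0,0,0],0.02]
    - [[0.001,0,-0.005],[0,0,0],0.02]
    - [[0.003,0,-0.007],[0,0,0],0.02]
    - [[0.004,0,-0.008],[0,0,0],0.02]
    - [[0.004,0,-0.007],[0,0,0],0.02]

```text
time_s: 4.45
tcp_pos: [589.6, 348.6, 234.1]
tool_rot: [-0.235, 0.909, 0.084, 0.333]
force: [3.9, 2.9, 0.9]
width: 29.6
grip_force: 39.7
```

Request:
jog_arm:
  steps:
    - [[0.004,0,-0.007],[0,0,0],0.02]
    - [[0.005,0,-0.007],[0,0,0],0.02]
    - [[0.005,0,-0.006],[0,0,0],0.02]
    - [[0.005,0,-0.006],[0,0,0],0.02]
    - [[0.006,0,-0.006],[0,0,0],0.02]

```text
time_s: 4.95
tcp_pos: [554.2, 329.7, 242.2]
tool_rot: [-0.236, 0.909, 0.084, 0.333]
force: [3.5, 4.3, 1.7]
width: 29.3
grip_force: 40.0
```

```bash
cat >> h.py <<'E'
def knob():
    s=readout.read_state(); R=Ro.from_quat(s['tool_rot']).as_matrix(); g=s['tcp_pos']-19*R[:,2]
    sx=np.array([np.cos(np.radians(PSI)),np.sin(np.radians(PSI)),0]); k=K+[2,1.3,2.2]; v=g-(k-76*sx-[0,0,113])
    a=np.arctan2(v[2],v@sx); print("g",g.round(1),"theta",round(a-np.arctan2(113,76),3),"r",np.hypot(v[2],v@sx).round(1),"force",s['force'].round(1),"w",round(s['width'],1),round(s['grip_force'],1),"t",s['time_s'])
E
python3 -c "
from h import *
knob()"
```

```text
g [543.5 323.8 256.7] theta 0.538 r 135.7 force [3.5 4.3 1.7] w 29.3 40.0 t 4.95
```

Tracking well, so I'll carry on.

Request:
jog_arm:
  steps:
    - [[0.006,0,-0.005],[0,0,0],0.02]
    - [[0.006,0,-0.005],[0,0,0],0.02]
    - [[0.007,0,-0.005],[0,0,0],0.02]
    - [[0.007,0,-0.004],[0,0,0],0.02]
    - [[0.007,0,-0.004],[0,0,0],0.02]

```text
time_s: 5.45
tcp_pos: [519.0, 310.8, 238.8]
tool_rot: [-0.236, 0.909, 0.085, 0.333]
force: [2.2, 5.9, 1.4]
width: 29.2
grip_force: 40.0
```

Request:
jog_arm:
  steps:
    - [[0.008,0,-0.003],[0,0,0],0.02]
    - [[0.006,0,-0.003],[0,0,0],0.02]
    - [[0.005,0,-0.001],[0,0,0],0.02]
    - [[0.004,0,-0.002],[0,0,0],0.02]
    - [[0.005,0,-0.001],[0,0,0],0.02]

```text
time_s: 5.95
tcp_pos: [495.0, 297.9, 229.3]
tool_rot: [-0.236, 0.909, 0.086, 0.334]
force: [-0.4, 6.1, 4.2]
width: 29.1
grip_force: 40.3
```

Request:
jog_arm:
  steps:
    - [[0.005,0,-0.001],[0,0,0],0.02]
    - [[0.004,0,-0.001],[0,0,0],0.02]
    - [[0.005,0,-0.001],[0,0,0],0.02]
    - [[0.005,0,0],[0,0,0],0.02]
    - [[0.004,0,-0.001],[0,0,0],0.02]

```text
time_s: 6.45
tcp_pos: [477.1, 288.3, 217.6]
tool_rot: [-0.236, 0.909, 0.086, 0.334]
force: [-1.1, 4.9, 3.7]
width: 29.2
grip_force: 40.4
```

```bash
python3 -c "
from h import *
knob()"
```

```text
g [466.4 282.3 232.1] theta 1.219 r 136.9 force [-1.1  4.9  3.7] w 29.2 40.4 t 6.45
```

Request:
jog_arm:
  steps:
    - [[0.005,0,0],[0,0,0],0.02]
    - [[0.005,0,0],[0,0,0],0.02]
    - [[0.005,0,0],[0,0,0],0.02]
    - [[0.004,0,0.001],[0,0,0],0.02]
    - [[0.004,0,0],[0,0,0],0.02]

```text
time_s: 6.95
tcp_pos: [462.6, 280.5, 203.5]
tool_rot: [-0.236, 0.908, 0.087, 0.335]
force: [-8.1, 4.1, 11.2]
width: 29.2
grip_force: 42.5
```

Request:
jog_arm:
  steps:
    - [[0,0,0],[0,0,0],0.02]
    - [[0,0,0],[0,0,0],0.02]

```text
time_s: 7.15
tcp_pos: [461.8, 280.1, 202.5]
tool_rot: [-0.237, 0.908, 0.086, 0.334]
force: [-12.0, 0.8, 13.8]
width: 29.6
grip_force: 43.2
```

```bash
python3 -c "
from h import *
knob()"
```

```text
g [451.1 274.1 217. ] theta 1.387 r 136.8 force [-12.    0.8  13.8] w 29.6 43.2 t 7.15
```

Request:
jog_arm:
  steps:
    - [[0.002,0,-0.001],[0,0,0],0.02]
    - [[0.001,0,-0.001],[0,0,0],0.02]
    - [[0,0,0],[0,0,0],0.02]

```text
time_s: 7.45
tcp_pos: [457.8, 278.0, 198.7]
tool_rot: [-0.237, 0.909, 0.086, 0.331]
force: [2.7, 9.9, -3.0]
width: 29.5
grip_force: 42.9
```

Request:
jog_arm:
  steps:
    - [[0.002,0,0],[0,0,0],0.02]
    - [[0.001,0,0],[0,0,0],0.02]
    - [[0,0,0],[0,0,0],0.02]
    - [[0,0,0],[0,0,0],0.02]

```text
time_s: 7.85
tcp_pos: [456.0, 277.0, 196.7]
tool_rot: [-0.237, 0.909, 0.086, 0.331]
force: [4.7, 10.8, -5.1]
width: 29.5
grip_force: 42.5
```

Run:
```python
from h import *
from rig import capture
knob()
im=capture("wrist");cv2.imwrite("pics/w2.png",im); t=capture("top"); cv2.imwrite("pics/t2.png",np.hstack([cv2.resize(t[160:260,150:250],(400,400),interpolation=cv2.INTER_CUBIC),cv2.resize(im[:,40:460],(400,400))]))
```

```text
g [445.3 271.  211.3] theta 1.45 r 137.7 force [ 4.7 10.8 -5.1] w 29.5 42.5 t 7.85
```

View pics/t2.png

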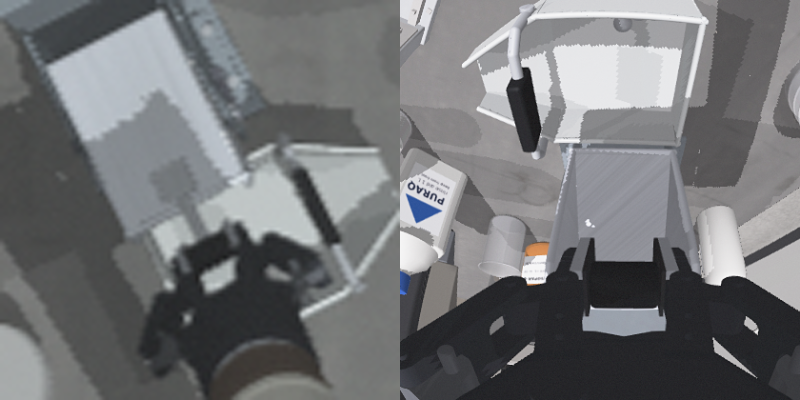

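The bin looks empty and one ball shows in the scoop. The tangential force is still low, so I'll keep pushing until I feel the stop.

Request:
jog_arm:
  steps:
    - [[0.002,0,0.001],[0,0,0],0.02]
    - [[0.002,0,0.001],[0,0,0],0.02]
    - [[0,0,0],[0,0,0],0.02]

```text
time_s: 8.25
tcp_pos: [454.6, 276.2, 194.8]
tool_rot: [-0.237, 0.909, 0.086, 0.333]
force: [-8.0, 5.1, 8.2]
width: 29.4
grip_force: 44.9
```

Run:
```python
from h import *
knob()
s=readout.read_state(); f=s['force']; sx=np.array([np.cos(np.radians(29)),np.sin(np.radians(29)),0]); a=np.arctan2(113,76)+1.4
print("tang resist",(np.sin(a)*f@sx-np.cos(a)*f[2]).round(1),"radial",(np.cos(a)*f@sx+np.sin(a)*f[2]).round(1))
```

```text
g [443.9 270.3 209.3] theta 1.468 r 137.6 force [-8.   5.1  8.2] w 29.4 44.9 t 8.25
tang resist 2.8 radial 8.9
```

Request:
jog_arm:
  steps:
    - [[0.002,0,0],[0,0,0],0.02]
    - [[0.002,0,0],[0,0,0],0.02]
    - [[0,0,0],[0,0,0],0.02]
    - [[0,0,0],[0,0,0],0.02]

```text
time_s: 8.65
tcp_pos: [454.7, 276.3, 194.8]
tool_rot: [-0.236, 0.908, 0.087, 0.335]
force: [3.0, 8.7, 5.8]
width: 29.7
grip_force: 43.7
```

Run:
```python
from h import *
from rig import capture
knob()
s=readout.read_state(); f=s['force']; sx=np.array([np.cos(np.radians(29)),np.sin(np.radians(29)),0]); a=np.arctan2(113,76)+1.4
print("tang resist",(np.sin(a)*f@sx-np.cos(a)*f[2]).round(1),"radial",(np.cos(a)*f@sx+np.sin(a)*f[2]).round(1))
im=capture("wrist"); d=cv2.absdiff(im,cv2.imread("pics/w2.png")).max(2); print("changed",d.mean())
cv2.imwrite("pics/w3.png",im)
```

```text
g [443.9 270.3 209.3] theta 1.468 r 137.6 force [3.  8.7 5.8] w 29.7 43.7 t 8.65
tang resist 8.9 radial -1.0
changed 4.881339285714286
```

The last 4 mm of command gave no motion and the resistance rose, so the bin is at its stop. I'll hold briefly while I plan the way back.

Request:
jog_arm:
  steps:
    - [[0,0,0],[0,0,0],0.02]
    - [[0,0,0],[0,0,0],0.02]
    - [[0,0,0],[0,0,0],0.02]
    - [[0,0,0],[0,0,0],0.02]
    - [[0,0,0],[0,0,0],0.02]

```text
time_s: 9.2
tcp_pos: [454.7, 276.3, 194.8]
tool_rot: [-0.236, 0.908, 0.087, 0.335]
force: [2.4, 9.3, 6.1]
width: 29.4
grip_force: 43.7
```

Run:
```python
from h import *
np.set_printoptions(precision=2,suppress=True)
knob()
s=readout.read_state(); R=Ro.from_quat(s['tool_rot'])
sx=np.array([np.cos(np.radians(29)),np.sin(np.radians(29)),0]); up=np.array([0,0,1.])
th=np.r_[1.40,1.38,1.34,np.arange(1.28,.19,-.06),.17,.13,.1,.075,.055,.035,.02,.01,0]
a0=np.arctan2(113,76);r=136.2
P=[(s['tcp_pos']+r*((np.cos(a0+t)-np.cos(a0+1.4))*sx+(np.sin(a0+t)-np.sin(a0+1.4))*up),R) for t in th]
tx=R.as_matrix()[:,0]
plan(P,start=(s['tcp_pos']+4*tx,R),f=.02)
```

```text
g [443.9 270.3 209.3] theta 1.468 r 137.6 force [2.4 9.3 6.1] w 29.4 43.7 t 9.2
[[[-0.004,0.0,0.0],[0.0,0.0,0.0],0.02],[[-0.003,0.0,0.0],[0.0,0.0,0.0],0.02],[[-0.005,0.0,-0.001],[0.0,0.0,0.0],0.02],[[-0.008,0.0,0.0],[0.0,0.0,0.0],0.02],[[-0.008,0.0,0.001],[0.0,0.0,0.0],0.02]]
[[[-0.009,0.0,0.001],[0.0,0.0,0.0],0.02],[[-0.008,0.0,0.001],[0.0,0.0,0.0],0.02],[[-0.008,0.0,0.002],[0.0,0.0,0.0],0.02],[[-0.007,0.0,0.002],[0.0,0.0,0.0],0.02],[[-0.008,0.0,0.003],[0.0,0.0,0.0],0.02]]
[[[-0.008,0.0,0.003],[0.0,0.0,0.0],0.02],[[-0.007,0.0,0.004],[0.0,0.0,0.0],0.02],[[-0.007,0.0,0.004],[0.0,0.0,0.0],0.02],[[-0.007,0.0,0.005],[0.0,0.0,0.0],0.02],[[-0.006,0.0,0.005],[0.0,0.0,0.0],0.02]]
[[[-0.006,0.0,0.005],[0.0,0.0,0.0],0.02],[[-0.006,0.0,0.006],[0.0,0.0,0.0],0.02],[[-0.006,0.0,0.006],[0.0,0.0,0.0],0.02],[[-0.005,0.0,0.006],[0.0,0.0,0.0],0.02],[[-0.005,0.0,0.007],[0.0,0.0,0.0],0.02]]
[[[-0.004,0.0,0.007],[0.0,0.0,0.0],0.02],[[-0.004,0.0,0.007],[0.0,0.0,0.0],0.02],[[-0.002,-0.001,0.003],[0.0,0.0,0.0],0.02],[[-0.002,0.0,0.005],[0.0,0.0,0.0],0.02],[[-0.002,0.0,0.004],[0.0,0.0,0.0],0.02]]
[[[-0.001,0.0,0.003],[0.0,0.0,0.0],0.02],[[-0.001,0.0,0.003],[0.0,0.0,0.0],0.02],[[-0.001,0.0,0.002],[0.0,0.0,0.0],0.02],[[0.0,0.0,0.002],[0.0,0.0,0.0],0.02],[[0.0,0.0,0.002],[0.0,0.0,0.0],0.02]]
[[[-0.001,0.0,0.001],[0.0,0.0,0.0],0.02]]
end [607.54 360.51 213.86] [-0.24  0.91  0.09  0.34]
```

Request:
jog_arm:
  steps:
    - [[-0.004,0,0],[0,0,0],0.02]
    - [[-0.003,0,0],[0,0,0],0.02]
    - [[-0.005,0,-0.001],[0,0,0],0.02]
    - [[-0.008,0,0],[0,0,0],0.02]
    - [[-0.008,0,0.001],[0,0,0],0.02]

```text
time_s: 9.7
tcp_pos: [467.9, 283.4, 207.4]
tool_rot: [-0.237, 0.91, 0.085, 0.329]
force: [-16.9, -2.3, 14.2]
width: 29.2
grip_force: 47.5
```

Request:
jog_arm:
  steps:
    - [[-0.009,0,0.001],[0,0,0],0.02]
    - [[-0.008,0,0.001],[0,0,0],0.02]
    - [[-0.008,0,0.002],[0,0,0],0.02]
    - [[-0.007,0,0.002],[0,0,0],0.02]
    - [[-0.008,0,0.003],[0,0,0],0.02]

```text
time_s: 10.2
tcp_pos: [501.7, 301.5, 227.7]
tool_rot: [-0.237, 0.91, 0.085, 0.331]
force: [-7.0, 1.7, 9.7]
width: 29.3
grip_force: 47.7
```

Request:
jog_arm:
  steps:
    - [[-0.008,0,0.003],[0,0,0],0.02]
    - [[-0.007,0,0.004],[0,0,0],0.02]
    - [[-0.007,0,0.004],[0,0,0],0.02]
    - [[-0.007,0,0.005],[0,0,0],0.02]
    - [[-0.006,0,0.005],[0,0,0],0.02]

```text
time_s: 10.7
tcp_pos: [538.4, 321.1, 235.3]
tool_rot: [-0.236, 0.909, 0.084, 0.332]
force: [-3.7, 0.8, 9.2]
width: 29.6
grip_force: 46.5
```

Request:
jog_arm:
  steps:
    - [[-0.006,0,0.005],[0,0,0],0.02]
    - [[-0.006,0,0.006],[0,0,0],0.02]
    - [[-0.006,0,0.006],[0,0,0],0.02]
    - [[-0.005,0,0.006],[0,0,0],0.02]
    - [[-0.005,0,0.007],[0,0,0],0.02]

```text
time_s: 11.2
tcp_pos: [574.2, 340.3, 229.9]
tool_rot: [-0.236, 0.909, 0.084, 0.332]
force: [-1.3, 0.4, 6.4]
width: 29.4
grip_force: 44.0
```

```bash
python3 -c "
from h import *
knob()"
```

```text
g [563.5 334.4 244.4] theta 0.353 r 126.8 force [-1.3  0.4  6.4] w 29.4 44.0 t 11.2
```

Request:
jog_arm:
  steps:
    - [[-0.004,0,0.007],[0,0,0],0.02]
    - [[-0.004,0,0.007],[0,0,0],0.02]
    - [[-0.002,-0.001,0.003],[0,0,0],0.02]
    - [[-0.002,0,0.005],[0,0,0],0.02]
    - [[-0.002,0,0.004],[0,0,0],0.02]

```text
time_s: 11.7
tcp_pos: [598.3, 353.2, 218.3]
tool_rot: [-0.236, 0.91, 0.084, 0.332]
force: [-1.5, 3.3, 4.4]
width: 29.0
grip_force: 42.0
```

Request:
jog_arm:
  steps:
    - [[-0.001,0,0.003],[0,0,0],0.02]
    - [[-0.001,0,0.003],[0,0,0],0.02]
    - [[-0.001,0,0.002],[0,0,0],0.02]
    - [[0,0,0.002],[0,0,0],0.02]
    - [[0,0,0.002],[0,0,0],0.02]

```text
time_s: 12.2
tcp_pos: [607.2, 357.9, 211.9]
tool_rot: [-0.236, 0.909, 0.084, 0.332]
force: [-20.6, -6.7, 22.4]
width: 29.1
grip_force: 44.3
```

Request:
jog_arm:
  steps:
    - [[-0.001,0,0.001],[0,0,0],0.02]
    - [[0,0,0],[0,0,0],0.02]
    - [[0,0,0],[0,0,0],0.02]

```text
time_s: 12.5
tcp_pos: [607.2, 357.9, 211.9]
tool_rot: [-0.236, 0.91, 0.084, 0.331]
force: [-18.0, -4.2, 17.8]
width: 29.5
grip_force: 43.7
```

```bash
python3 -c "
from h import *
from rig import capture
knob()
t=capture('top');w=capture('wrist'); cv2.imwrite('pics/t3.png',t);cv2.imwrite('pics/c3.png',np.hstack([cv2.resize(t[145:265,140:260],(400,400),interpolation=cv2.INTER_CUBIC),cv2.resize(w[:,70:490],(400,400))]))"
```

```text
g [596.5 352.  226.5] theta 0.023 r 125.0 force [-18.   -4.2  17.8] w 29.5 43.7 t 12.5
```

View pics/c3.png

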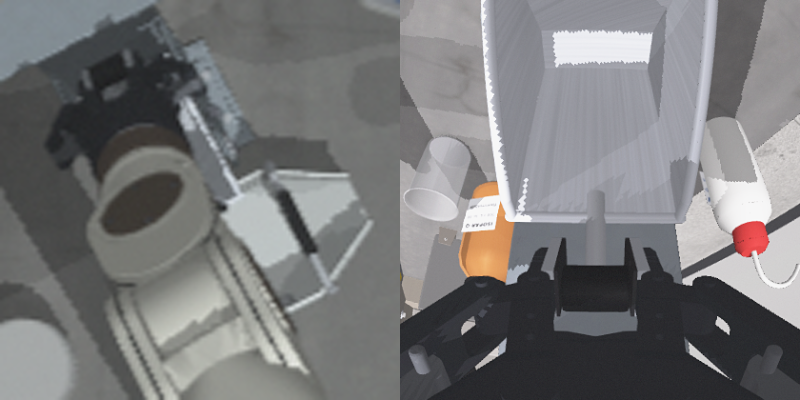

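The wrist view shows the bin empty and upright, and the force rise means it is against its home stop. I'll release the pull and back off.

Request:
jog_arm:
  steps:
    - [[0,0,0],[0,0,0],0.035]
    - [[0,0,0],[0,0,0],0.05]
    - [[0,0,0],[0,0,0],0.06]
    - [[0,0,-0.02],[0,0,0],0.06]
    - [[0,0,-0.04],[0,0,0],0.06]

```text
time_s: 13.1
tcp_pos: [574.1, 337.9, 251.1]
tool_rot: [-0.235, 0.911, 0.082, 0.328]
force: [0.1, 0.2, -0.1]
width: 60.0
grip_force: 0.0
```

Request:
jog_arm:
  steps:
    - [[0,0,-0.04],[0,0,0],0.06]
    - [[0,0,-0.04],[0,0,0],0.06]
    - [[0,0,0],[0,0,0],0.06]

```text
time_s: 13.4
tcp_pos: [530.4, 314.4, 323.4]
tool_rot: [-0.235, 0.909, 0.084, 0.335]
force: [0.8, 0.3, 0.1]
width: 59.9
grip_force: 0.0
```

Run:
```python
from h import *
np.set_printoptions(precision=2,suppress=True)
s=readout.read_state(); print(s['tcp_pos'],s['force'])
p0=s['tcp_pos'];G=np.array([493,211,80.]);z=zt(30,20)
A=G-100*z; print(A)
P=[]
n=12
for i in range(1,n+1):
    u=i/n; P.append((p0+(A-p0)*u+[0,0,0],ori(29+u,40-20*u)))
plan(P+[P[-1]],f=.06)
```

```text
[530.44 314.44 323.36] [0.78 0.32 0.08]
[463.38 193.9  173.97]
[[[0.016,-0.006,0.003],[-0.01,0.04,0.0],0.06],[[0.015,-0.006,0.004],[0.0,0.03,0.0],0.06],[[0.015,-0.006,0.004],[0.0,0.03,0.0],0.06],[[0.015,-0.006,0.005],[0.0,0.02,0.0],0.06],[[0.015,-0.006,0.005],[0.0,0.03,0.0],0.06]]
[[[0.015,-0.006,0.005],[0.0,0.03,-0.01],0.06],[[0.015,-0.006,0.006],[0.0,0.03,0.0],0.06],[[0.015,-0.006,0.006],[0.0,0.03,0.0],0.06],[[0.014,-0.006,0.007],[0.0,0.03,0.0],0.06],[[0.014,-0.006,0.007],[0.0,0.03,0.0],0.06]]
[[[0.014,-0.006,0.008],[0.0,0.03,0.0],0.06],[[0.014,-0.006,0.008],[0.0,0.03,0.0],0.06],[[0.0,0.0,0.0],[0.0,0.0,0.0],0.06]]
end [463.33 193.83 173.49] [-0.25  0.95  0.04  0.17]
```

Request:
jog_arm:
  steps:
    - [[0.016,-0.006,0.003],[-0.01,0.04,0],0.06]
    - [[0.015,-0.006,0.004],[0,0.03,0],0.06]
    - [[0.015,-0.006,0.004],[0,0.03,0],0.06]
    - [[0.015,-0.006,0.005],[0,0.02,0],0.06]
    - [[0.015,-0.006,0.005],[0,0.03,0],0.06]

```text
time_s: 13.9
tcp_pos: [501.1, 263.6, 253.1]
tool_rot: [-0.243, 0.932, 0.069, 0.259]
force: [0.8, -0.1, -0.6]
width: 59.9
grip_force: 0.0
```

Request:
jog_arm:
  steps:
    - [[0.015,-0.006,0.005],[0,0.03,-0.01],0.06]
    - [[0.015,-0.006,0.006],[0,0.03,0],0.06]
    - [[0.015,-0.006,0.006],[0,0.03,0],0.06]
    - [[0.014,-0.006,0.007],[0,0.03,0],0.06]
    - [[0.014,-0.006,0.007],[0,0.03,0],0.06]

```text
time_s: 14.4
tcp_pos: [473.0, 213.2, 193.0]
tool_rot: [-0.252, 0.948, 0.05, 0.19]
force: [0.4, 0.1, 0.5]
width: 60.2
grip_force: 0.0
```

Request:
jog_arm:
  steps:
    - [[0.014,-0.006,0.008],[0,0.03,0],0.06]
    - [[0.014,-0.006,0.008],[0,0.03,0],0.06]
    - [[0,0,0],[0,0,0],0.06]
    - [[0,0,0],[0,0,0],0.06]

```text
time_s: 14.8
tcp_pos: [462.3, 193.5, 168.4]
tool_rot: [-0.253, 0.953, 0.042, 0.163]
force: [0.1, -1.0, 0.1]
width: 60.2
grip_force: 0.0
```

Run:
```python
from h import *
from rig import capture
np.set_printoptions(precision=2,suppress=True)
s=readout.read_state();c=cam("wrist");im=capture("wrist");cv2.imwrite("pics/w4.png",im)
np.savez("w4.npz",f=c[0],cx=c[1],cy=c[2],R=c[3],t=c[4])
print(s['tcp_pos'],s['tool_rot'],s['time_s'],"expect grip",proj("wrist",[493,211,80],c))
```

```text
[462.25 193.49 168.39] [-0.25  0.95  0.04  0.16] 14.8 expect grip [273.8  217.18]
```

View pics/w4.png

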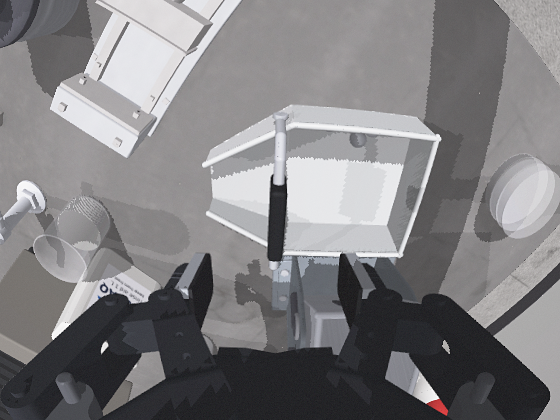

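Run:
```python
from h import *
from rig import capture
np.set_printoptions(precision=2,suppress=True)
d=np.load("w4.npz");c=(float(d['f']),float(d['cx']),float(d['cy']),d['R'],d['t']);print(c[0],"cam",-c[3].T@c[4])
im=cv2.imread("pics/w4.png")
m=(im.max(2)<50).astype(np.uint8);n,l,st,ce=cv2.connectedComponentsWithStats(m);k=l[220,278];print(st[k],ce[k])
print("mid",onz("wrist",ce[k],84,c)); pts=np.argwhere(l==k)[:,::-1]; 
for q in((283,180),(272,180),(281,262),(269,262)): print(q,onz("wrist",q,97,c))
print("ball",onz("wrist",(358,139),8,c)); 
for q in((205,163),(208,213),(440,138),(402,255)): print("rim",q,onz("wrist",q,50,c))
t=capture("top");cv2.imwrite("pics/t4.png",t)
print("ball in top",proj("top",onz("wrist",(358,139),8,c)))
g=cv2.resize(t[180:265,165:285],(800,567),interpolation=cv2.INTER_CUBIC);cv2.imwrite("pics/c4.png",cv2.convertScaleAbs(g,alpha=1.3))
```

```text
325.19226210127806 cam [364.51 138.74 279.66]
[268 175  19  86 956] [276.36 221.7 ]
mid [493.15 213.33  84.  ]
(283, 180) [453.13 195.23  97.  ]
(272, 180) [456.67 189.06  97.  ]
(281, 262) [517.17 231.3   97.  ]
(269, 262) [521.84 223.16  97.  ]
ball [424.01 260.08   8.  ]
rim (205, 163) [492.98 147.46  50.  ]
rim (208, 213) [537.28 169.25  50.  ]
rim (440, 138) [374.98 300.61  50.  ]
rim (402, 255) [489.42 359.58  50.  ]
ball in top [214.81 235.53]
```

View pics/c4.png

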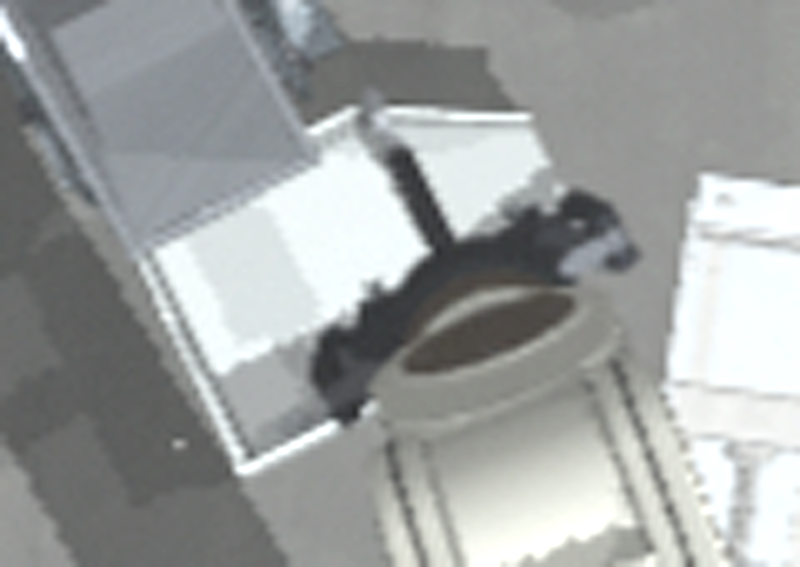

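The top view shows no stray balls. The ball seen by the wrist camera is about 22 mm from the near wall, which fits a second row with the other four hidden behind that wall. The handle is at about (493, 212) with yaw about 28°. Next I'll descend and grip it.

Run:
```python
from h import *
np.set_printoptions(precision=2,suppress=True)
s=readout.read_state();p0=s['tcp_pos'];R0=Ro.from_quat(s['tool_rot']);e=ori(28.5,20)
T=np.array([493,212,80])+19*zt(28.5,20);mid=np.array([493,212,80])-50*zt(28.5,20)
P=[(p0+(mid-p0)*u,ori(30-1.5*u,20)) for u in(.5,1)]+[(mid+(T-mid)*u,e) for u in(.25,.5,.75,.92,1)]
plan(P,f=.05)
```

```text
[[[-0.002,0.001,0.023],[0.0,-0.01,0.01],0.05],[[-0.001,0.0,0.023],[0.01,0.0,0.01],0.05],[[0.0,0.0,0.017],[0.0,0.0,0.0],0.05],[[0.0,0.0,0.017],[0.0,0.0,0.0],0.05],[[0.0,0.0,0.018],[0.0,0.0,0.0],0.05]]
[[[0.0,0.0,0.011],[0.0,0.0,0.0],0.05],[[0.0,0.0,0.006],[0.0,0.0,0.0],0.05]]
end [499.06 214.92  62.11] [-0.24  0.95  0.04  0.17]
```

Request:
jog_arm:
  steps:
    - [[-0.002,0.001,0.023],[0,-0.01,0.01],0.05]
    - [[-0.001,0,0.023],[0.01,0,0.01],0.05]
    - [[0,0,0.017],[0,0,0],0.05]
    - [[0,0,0.017],[0,0,0],0.05]
    - [[0,0,0.018],[0,0,0],0.05]

```text
time_s: 15.4
tcp_pos: [494.1, 212.6, 77.7]
tool_rot: [-0.243, 0.954, 0.041, 0.169]
force: [0.3, 1.0, -0.1]
width: 50.1
grip_force: 0.0
```

Request:
jog_arm:
  steps:
    - [[0,0,0.011],[0,0,0],0.05]
    - [[0,0,0.006],[0,0,0],0.05]
    - [[0,0,0],[0,0,0],0.05]

```text
time_s: 15.7
tcp_pos: [498.3, 214.6, 61.1]
tool_rot: [-0.243, 0.954, 0.041, 0.168]
force: [0.6, 0.5, 0.2]
width: 50.3
grip_force: 0.0
```

Request:
jog_arm:
  steps:
    - [[0,0,0],[0,0,0],0.03]
    - [[0,0,0],[0,0,0],0.018]
    - [[0,0,0],[0,0,0],0.005]
    - [[0,0,0],[0,0,0],0.005]
    - [[0,0,0],[0,0,0],0.005]
  grip_force: 70

```text
time_s: 16.2
tcp_pos: [498.9, 214.8, 62.5]
tool_rot: [-0.243, 0.954, 0.041, 0.169]
force: [-1.3, -0.4, 4.4]
width: 11.4
grip_force: 68.7
```

```bash
cat >> h.py <<'E'
LEAN=19.5
def gpose(g,psi,tilt):
    Q=ori(psi,LEAN,tilt); return np.array(g)+19*Q.as_matrix()[:,2],Q
def spout_g(S,z,psi,tilt):
    "grasp point for spout edge at S (xy), height z"
    t=np.radians(tilt);p=np.radians(psi);b=np.array([-np.sin(p),np.cos(p)])
    h=60*np.cos(t)-61*np.sin(t); return np.r_[np.array(S)+h*b,z+60*np.sin(t)+61*np.cos(t)]
JAR=np.array([383,-249.5])
def over(psi,back): p=np.radians(psi); return JAR+back*np.array([-np.sin(p),np.cos(p)])
def sm(u): return u*u*(3-2*u)
E
python3 - <<'E'
from h import *
np.set_printoptions(precision=2,suppress=True)
s=readout.read_state();R=Ro.from_quat(s['tool_rot']);g0=s['tcp_pos']-19*R.as_matrix()[:,2];M=R.as_matrix()
print(g0,"lean",np.degrees(np.arcsin(-M[2,0])),"psi",np.degrees(np.arctan2(-M[0,1],M[1,1])),M[2,1],s['force'])
sx=np.array([np.cos(np.radians(28.5)),np.sin(np.radians(28.5)),0])
g1=g0-60*sx+[0,0,25]; P=[gpose(g0+[0,0,6],28.5,0),gpose(g0+[0,0,14],28.5,-1)]
P+=[gpose(g0+[0,0,14]+(g1-g0-[0,0,14])*sm(i/7),28.5,-1-3*i/7) for i in range(1,8)]
g2=g1.copy();g2[2]=222
P+=[gpose(g1+(g2-g1)*sm(i/6),28.5,-4-4*i/6) for i in range(1,7)]
e=plan(P,f=.005)
print("----")
g3=spout_g(over(-33,12),170,-33,-8);print(g3)
pol=lambda g:np.array([np.hypot(g[0],g[1]),np.arctan2(g[1],g[0]),g[2]])
a,b=pol(g2),pol(g3);P=[]
n=25
for i in range(1,n+1):
    u=sm(i/n);r,az,z=a+(b-a)*u;P.append(gpose([r*np.cos(az),r*np.sin(az),z],28.5-61.5*u,-8))
plan(P,start=e,f=.005)
E
```

```text
[493.19 211.77  80.32] lean 20.061870385429497 psi 28.5002744605423 -0.004234076269908779 [-1.29 -0.42  4.45]
[[[-0.002,0.0,-0.006],[0.0,0.01,0.0],0.005],[[-0.003,0.0,-0.007],[0.01,0.0,0.0],0.005],[[0.003,0.0,-0.002],[0.01,0.0,-0.01],0.005],[[0.008,-0.001,-0.004],[0.01,0.0,0.0],0.005],[[0.01,0.0,-0.006],[0.0,0.0,0.0],0.005]]
[[[0.012,0.0,-0.007],[0.01,0.0,0.0],0.005],[[0.01,0.0,-0.006],[0.01,0.0,-0.01],0.005],[[0.007,-0.001,-0.004],[0.0,0.0,0.0],0.005],[[0.003,0.0,-0.002],[0.01,0.0,0.0],0.005],[[-0.003,0.0,-0.008],[0.01,0.0,-0.01],0.005]]
[[[-0.007,-0.002,-0.02],[0.01,0.0,0.0],0.005],[[-0.009,-0.003,-0.026],[0.01,0.0,0.0],0.005],[[-0.009,-0.003,-0.027],[0.02,0.0,-0.01],0.005],[[-0.008,-0.003,-0.02],[0.01,0.0,0.0],0.005],[[-0.002,-0.001,-0.008],[0.01,0.0,-0.01],0.005]]
end [446.8  184.03 204.09] [-0.26  0.95 -0.03  0.18]
----
[ 426.52 -182.49  222.06]
[[[0.0,-0.002,0.0],[0.0,0.0,0.01],0.005],[[0.001,-0.005,0.001],[0.0,0.0,0.01],0.005],[[0.001,-0.008,0.0],[0.01,0.01,0.02],0.005],[[0.003,-0.011,0.001],[0.01,0.0,0.03],0.005],[[0.002,-0.014,0.001],[0.01,0.01,0.04],0.005]]
[[[0.003,-0.015,
[... 248 characters left out ...]
.06],0.005],[[0.003,-0.023,0.002],[0.02,0.01,0.06],0.005],[[0.001,-0.022,0.003],[0.03,0.01,0.06],0.005],[[0.002,-0.023,0.003],[0.02,0.01,0.06],0.005],[[0.001,-0.022,0.003],[0.02,0.01,0.05],0.005]]
[[[0.001,-0.021,0.002],[0.02,0.0,0.06],0.005],[[0.0,-0.021,0.003],[0.02,0.01,0.05],0.005],[[0.001,-0.018,0.003],[0.01,0.01,0.06],0.005],[[-0.001,-0.018,0.003],[0.02,0.01,0.04],0.005],[[0.0,-0.015,0.002],[0.02,0.0,0.04],0.005]]
[[[0.0,-0.013,0.002],[0.01,0.01,0.04],0.005],[[-0.001,-0.011,0.002],[0.01,0.0,0.03],0.005],[[0.0,-0.008,0.002],[0.01,0.01,0.02],0.005],[[-0.001,-0.005,0.0],[0.0,0.0,0.01],0.005],[[0.0,-0.002,0.001],[0.0,0.0,0.01],0.005]]
end [ 430.61 -188.41  204.15] [ 0.27  0.95 -0.11  0.14]
```

Request:
jog_arm:
  steps:
    - [[-0.002,0,-0.006],[0,0.01,0],0.005]
    - [[-0.003,0,-0.007],[0.01,0,0],0.005]
    - [[0.003,0,-0.002],[0.01,0,-0.01],0.005]
    - [[0.008,-0.001,-0.004],[0.01,0,0],0.005]
    - [[0.01,0,-0.006],[0,0,0],0.005]

```text
time_s: 16.7
tcp_pos: [476.6, 202.1, 79.1]
tool_rot: [-0.246, 0.955, 0.024, 0.167]
force: [-0.1, -1.4, -2.2]
width: 10.9
grip_force: 68.1
```

Request:
jog_arm:
  steps:
    - [[0.012,0,-0.007],[0.01,0,0],0.005]
    - [[0.01,0,-0.006],[0.01,0,-0.01],0.005]
    - [[0.007,-0.001,-0.004],[0,0,0],0.005]
    - [[0.003,0,-0.002],[0.01,0,0],0.005]
    - [[-0.003,0,-0.008],[0.01,0,-0.01],0.005]

```text
time_s: 17.2
tcp_pos: [444.9, 184.4, 95.0]
tool_rot: [-0.251, 0.953, 0.003, 0.171]
force: [-0.6, 0.1, -1.8]
width: 11.4
grip_force: 68.1
```

Request:
jog_arm:
  steps:
    - [[-0.007,-0.002,-0.02],[0.01,0,0],0.005]
    - [[-0.009,-0.003,-0.026],[0.01,0,0],0.005]
    - [[-0.009,-0.003,-0.027],[0.02,0,-0.01],0.005]
    - [[-0.008,-0.003,-0.02],[0.01,0,0],0.005]
    - [[-0.002,-0.001,-0.008],[0.01,0,-0.01],0.005]

```text
time_s: 17.7
tcp_pos: [448.6, 185.2, 207.1]
tool_rot: [-0.256, 0.949, -0.027, 0.183]
force: [0.5, 0.3, -2.2]
width: 11.2
grip_force: 68.2
```

Request:
jog_arm:
  steps:
    - [[0,0,0],[0,0,0],0.005]
    - [[0,0,0],[0,0,0],0.005]
    - [[0,0,0],[0,0,0],0.005]

```text
time_s: 18.0
tcp_pos: [445.4, 183.3, 201.4]
tool_rot: [-0.256, 0.95, -0.027, 0.178]
force: [0.2, 1.1, -2.7]
width: 11.1
grip_force: 68.2
```

Run:
```python
from h import *
from rig import capture
np.set_printoptions(precision=2,suppress=True)
F=[]
for i in range(4):
    s=readout.read_state();F.append(s['force']);
    if i<3: im=capture(("wrist","top","scene")[i]);cv2.imwrite(f"pics/l{i}.png",im)
print(F,s['tcp_pos'],s['tool_rot'],s['width'],s['time_s'])
t=cv2.imread("pics/l1.png");w=cv2.imread("pics/l0.png")
cv2.imwrite("pics/cl.png",np.hstack([cv2.resize(t[170:270,150:250],(400,400),interpolation=cv2.INTER_CUBIC),cv2.resize(w[:,70:490],(400,400))]))
```

```text
[array([ 0.19,  1.14, -2.74]), array([-0.03, -1.1 , -2.  ]), array([-0.03,  0.75, -2.07]), array([ 0.05,  0.38, -1.69])] [445.83 183.43 201.92] [-0.26  0.95 -0.03  0.18] 11.111843750414714 18.15
```

Request:
jog_arm:
  steps:
    - [[0,-0.002,0],[0,0,0.01],0.005]
    - [[0.001,-0.005,0.001],[0,0,0.01],0.005]
    - [[0.001,-0.008,0],[0.01,0.01,0.02],0.005]
    - [[0.003,-0.011,0.001],[0.01,0,0.03],0.005]
    - [[0.002,-0.014,0.001],[0.01,0.01,0.04],0.005]

```text
time_s: 18.65
tcp_pos: [459.2, 144.2, 203.5]
tool_rot: [-0.199, 0.964, -0.034, 0.175]
force: [1.0, -0.9, -2.1]
width: 11.4
grip_force: 68.1
```

Request:
jog_arm:
  steps:
    - [[0.003,-0.015,0.002],[0.02,0,0.04],0.005]
    - [[0.003,-0.018,0.001],[0.02,0.01,0.05],0.005]
    - [[0.002,-0.019,0.002],[0.01,0.01,0.05],0.005]
    - [[0.003,-0.02,0.002],[0.02,0,0.05],0.005]
    - [[0.003,-0.022,0.002],[0.02,0.01,0.06],0.005]

```text
time_s: 19.15
tcp_pos: [475.4, 49.5, 203.6]
tool_rot: [-0.067, 0.981, -0.058, 0.173]
force: [0.4, -0.0, -2.4]
width: 10.9
grip_force: 68.1
```

Request:
jog_arm:
  steps:
    - [[0.002,-0.022,0.003],[0.02,0.01,0.06],0.005]
    - [[0.003,-0.023,0.002],[0.02,0.01,0.06],0.005]
    - [[0.001,-0.022,0.003],[0.03,0.01,0.06],0.005]
    - [[0.002,-0.023,0.003],[0.02,0.01,0.06],0.005]
    - [[0.001,-0.022,0.003],[0.02,0.01,0.05],0.005]

```text
time_s: 19.65
tcp_pos: [470.1, -63.5, 203.2]
tool_rot: [0.086, 0.98, -0.088, 0.158]
force: [0.7, 0.2, -1.7]
width: 11.0
grip_force: 68.1
```

Request:
jog_arm:
  steps:
    - [[0.001,-0.021,0.002],[0.02,0,0.06],0.005]
    - [[0,-0.021,0.003],[0.02,0.01,0.05],0.005]
    - [[0.001,-0.018,0.003],[0.01,0.01,0.06],0.005]
    - [[-0.001,-0.018,0.003],[0.02,0.01,0.04],0.005]
    - [[0,-0.015,0.002],[0.02,0,0.04],0.005]

```text
time_s: 20.15
tcp_pos: [445.3, -154.0, 204.1]
tool_rot: [0.216, 0.959, -0.11, 0.149]
force: [0.3, 0.6, -2.9]
width: 11.5
grip_force: 68.2
```

Request:
jog_arm:
  steps:
    - [[0,-0.013,0.002],[0.01,0.01,0.04],0.005]
    - [[-0.001,-0.011,0.002],[0.01,0,0.03],0.005]
    - [[0,-0.008,0.002],[0.01,0.01,0.02],0.005]
    - [[-0.001,-0.005,0],[0,0,0.01],0.005]
    - [[0,-0.002,0.001],[0,0,0.01],0.005]

```text
time_s: 20.65
tcp_pos: [430.4, -188.9, 203.9]
tool_rot: [0.27, 0.946, -0.113, 0.142]
force: [-0.6, -0.1, -1.6]
width: 11.2
grip_force: 68.2
```

Request:
jog_arm:
  steps:
    - [[0,0,0],[0,0,0],0.005]
    - [[0,0,0],[0,0,0],0.005]

```text
time_s: 20.85
tcp_pos: [430.3, -188.3, 203.7]
tool_rot: [0.269, 0.946, -0.113, 0.142]
force: [0.4, 0.5, -2.6]
width: 10.8
grip_force: 68.2
```

Run:
```python
from h import *
from rig import capture
np.set_printoptions(precision=2,suppress=True)
s=readout.read_state();c=cam("wrist");w=capture("wrist");cv2.imwrite("pics/p1.png",w)
np.savez("p1.npz",f=c[0],cx=c[1],cy=c[2],R=c[3],t=c[4])
R=Ro.from_quat(s['tool_rot']);M=R.as_matrix();g=s['tcp_pos']-19*M[:,2];print(s['tcp_pos'],"g",g,s['time_s'],s['joints'])
Q=ori(-33,LEAN,-8);print("rot err",(R.inv()*Q).as_rotvec())
print("jar mouth expect px",proj("wrist",[*JAR,62],c))
# expected spout
p=np.radians(-33);b=np.array([-np.sin(p),np.cos(p)]);print("spout expect px",proj("wrist",[*(g[:2]-67.9*b),g[2]-52],c))
cv2.imwrite("pics/cp.png",cv2.resize(w,(800,600)))
```

```text
[ 430.29 -188.33  203.65] g [ 426.35 -182.81  221.4 ] 20.85 [-0.27 -0.02 -0.43  0.87 -0.23  0.25]
rot err [ 0. -0. -0.]
jar mouth expect px [208.85 137.11]
spout expect px [172.8  207.43]
```

View pics/cp.png

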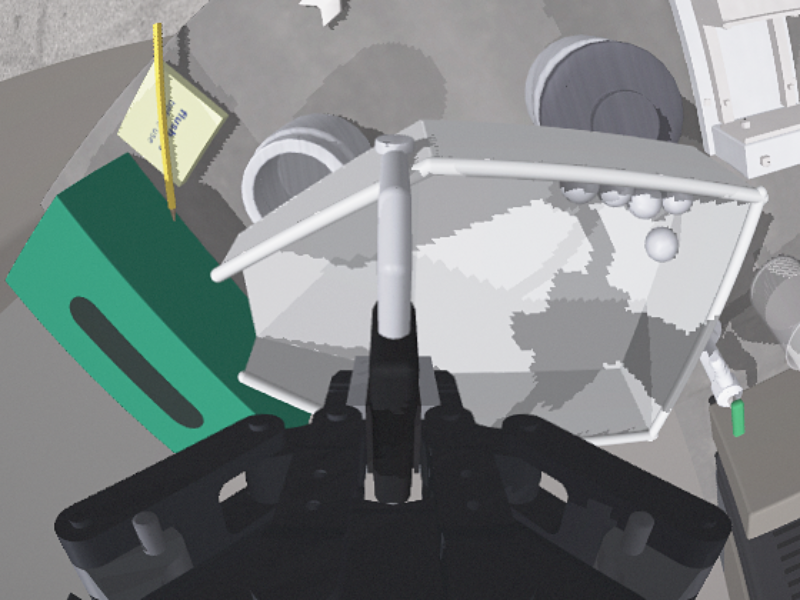

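The wrist view shows all five balls in the scoop, four along the near wall and one at (660,243). The jar mouth is at about (300,195), which is where I expected it. The spout's rim ends are at (215,276) and (240,377), so I'll check the spout's lateral position and plan the tip.

Run:
```python
from h import *
np.set_printoptions(precision=2,suppress=True)
d=np.load("p1.npz");c=(float(d['f']),float(d['cx']),float(d['cy']),d['R'],d['t'])
s=readout.read_state();R=Ro.from_quat(s['tool_rot']);M=R.as_matrix();g=s['tcp_pos']-19*M[:,2]
S=Ro.from_rotvec(np.radians(-8)*np.array([np.cos(np.radians(-33)),np.sin(np.radians(-33)),0])).as_matrix()
p=np.radians(-33);sx=np.array([np.cos(p),np.sin(p),0]);sy=np.array([-np.sin(p),np.cos(p),0])
# scoop axes: X=sy, Y=-sx, Z=up, tilted
X,Y,Z=S@sy,-sx,S@[0,0,1.]
f=lambda x,y,z:g+X*(x+30)+Y*y+Z*(z-82)
for n,q in(("near rim",(-90,24,50)),("far rim",(-90,-24,50)),("near floor",(-90,23,21)),("far floor",(-90,-23,21)),("back near rim",(100,65,50))):
    print(n,proj("wrist",f(*q),c)*800/560)
w=cv2.imread("pics/p1.png")
# measured rim ends -> intersect plane through rim height (scoop z=50)
for q in((215,276),(240,377),(762,195),(653,437)):
    o,dr=ray("wrist",np.array(q)*.7,c);P0=f(0,0,50);P=o+dr*((P0-o)@Z)/(dr@Z);v=P-g;print(q,"scoop frame",v@X-30,v@Y,v@Z+82)
# jar mouth ellipse: inner hole, check a few rim points at z=62
for q in((300,195),): print("jar",onz("wrist",np.array(q)*.7,62,c))
P=[];e=None
for a,b,n in(((-8,170),(12,125),8),((12,125),(25,95),5),((25,95),(48,76),9)):
    for i in range(1,n+1):
        u=i/n;t=a[0]+(b[0]-a[0])*u;z=a[1]+(b[1]-a[1])*u
        P.append(gpose(spout_g(over(-33,12),z,-33,t),-33,t))
plan(P,f=.005)
```

```text
near rim [213.91 286.81]
far rim [241.49 386.68]
near floor [237.27 247.96]
far floor [256.45 338.7 ]
back near rim [756.42 191.4 ]
(215, 276) scoop frame -88.62281912601001 28.320008369414605 50.00000000000003
(240, 377) scoop frame -89.38829682251085 -18.513907525290772 50.000000000000014
(762, 195) scoop frame 103.574028218119 63.97531607429397 50.0
(653, 437) scoop frame 102.10184013183402 -66.85383520748469 50.0
jar [ 383.1  -248.23   62.  ]
[[[0.001,-0.001,0.002],[-0.04,0.0,0.01],0.005],[[0.001,-0.001,0.003],[-0.04,0.0,0.02],0.005],[[0.001,-0.002,0.003],[-0.04,0.0,0.01],0.005],[[0.001,-0.002,0.003],[-0.04,0.0,0.02],0.005],[[0.001,-0.002,0.003],[-0.04,0.0,0.01],0.005]]
[[[0.001,-0.002,0.003],[-0.05,0.0,0.02],0.005],[[0.001,-0.003,0.002],[-0.04,0.0,0.01],0.005],[[0.001,-0.003,0.003],[-0.04,0.0,0.01],0.005],[[0.001,-0.003,0.003],[-0.04,0.0,0.02],0.005],[[0.001,-0.004,0.003],[-0.04,0.0,0.01],0.005]]
[[[0.001,-0.003,0.003],[-0.05,0.0,0.02],0.005],[[0.001,-0.004,0.003],[-0.04,0.0,0.01],0.005],[[0.001,-0.005,0.002],[-0.04,0.0,0.02],0.005],[[0.0,-0.003,0.0],[-0.04,0.0,0.01],0.005],[[-0.001,-0.003,-0.001],[-0.05,0.0,0.02],0.005]]
[[[0.0,-0.003,-0.001],[-0.04,0.0,0.01],0.005],[[0.0,-0.003,0.0],[-0.04,0.0,0.02],0.005],[[0.0,-0.003,-0.001],[-0.04,0.0,0.01],0.005],[[-0.001,-0.003,-0.001],[-0.04,0.0,0.02],0.005],[[0.0,-0.004,-0.001],[-0.05,0.0,0.01],0.005]]
[[[0.0,-0.003,-0.001],[-0.04,0.0,0.02],0.005],[[-0.001,-0.003,-0.001],[-0.04,0.0,0.01],0.005]]
end [ 399.72 -235.85  149.62] [0.32 0.84 0.34 0.26]
```

Run:
```python
from h import *
p=np.radians(-33)
P=[]
T=over(-33,12)+4*np.array([np.cos(p),np.sin(p)])
for a,b,n in(((-8,170),(12,110),10),((12,110),(18,90),5),((18,90),(30,80),10),((30,80),(49,76),10)):
    for i in range(1,n+1):
        u=i/n;t=a[0]+(b[0]-a[0])*u;z=a[1]+(b[1]-a[1])*u
        P.append(gpose(spout_g(T,z,-33,t),-33,t))
plan(P,f=.005)
```

```text
[[[-0.003,-0.001,0.004],[-0.03,0.0,0.01],0.005],[[0.002,0.0,0.004],[-0.03,0.0,0.01],0.005],[[0.001,-0.002,0.004],[-0.04,0.0,0.01],0.005],[[0.001,-0.001,0.003],[-0.03,0.0,0.01],0.005],[[0.002,-0.001,0.004],[-0.03,0.0,0.02],0.005]]
[[[0.001,-0.002,0.004],[-0.04,0.0,0.01],0.005],[[0.001,-0.002,0.004],[-0.03,0.0,0.01],0.005],[[0.001,-0.002,0.003],[-0.03,0.0,0.01],0.005],[[0.002,-0.003,0.004],[-0.04,0.0,0.01],0.005],[[0.001,-0.002,0.003],[-0.03,0.0,0.01],0.005]]
[[[0.001,-0.002,0.003],[-0.02,0.0,0.01],0.005],[[0.001,-0.002,0.002],[-0.02,0.0,0.01],0.005],[[0.001,-0.002,0.003],[-0.02,0.0,0.01],0.005],[[0.0,-0.002,0.002],[-0.02,0.0,0.0],0.005],[[0.001,-0.002,0.003],[-0.02,0.0,0.01],0.005]]
[[[0.0,-0.001,0.0],[-0.02,0.0,0.01],0.005],[[0.0,-0.001,-0.001],[-0.02,0.0,0.0],0.005],[[0.0,-0.002,0.0],[-0.02,0.0,0.01],0.005],[[0.0,-0.001,0.0],[-0.02,0.0,0.01],0.005],[[0.0,-0.001,-0.001],[-0.02,0.0,0.0],0.005]]
[[[0.0,-0.001,0.0],[-0.02,0.0,0.01],0.005],[[0.0,-0.002,0.0],[-0.02,0.0,0.01],0.005],[[-0.001,-0.001,-0.001],[-0.02,0.0,0.0],0.005],[[0.0,-0.002,0.0],[-0.01,0.0,0.01],0.005],[[0.0,-0.001,0.0],[-0.02,0.0,0.01],0.005]]
[[[0.0,-0.002,-0.002],[-0.04,0.0,0.01],0.005],[[-0.001,-0.001,-0.001],[-0.03,0.0,0.01],0.005],[[0.0,-0.002,-0.002],[-0.03,0.0,0.01],0.005],[[-0.001,-0.002,-0.001],[-0.03,0.0,0.01],0.005],[[0.0,-0.001,-0.002],[-0.03,0.0,0.01],0.005]]
[[[-0.001,-0.002,-0.002],[-0.03,0.0,0.01],0.005],[[-0.001,-0.002,-0.001],[-0.03,0.0,0.02],0.005],[[0.0,-0.002,-0.002],[-0.03,0.0,0.01],0.005],[[-0.001,-0.001,-0.001],[-0.04,0.0,0.01],0.005],[[0.0,-0.002,-0.002],[-0.03,0.0,0.01],0.005]]
end [ 401.70740325 -239.19370147  149.60547544] [0.32199565 0.83953134 0.34967108 0.26312747]
```

Request:
jog_arm:
  steps:
    - [[-0.003,-0.001,0.004],[-0.03,0,0.01],0.005]
    - [[0.002,0,0.004],[-0.03,0,0.01],0.005]
    - [[0.001,-0.002,0.004],[-0.04,0,0.01],0.005]
    - [[0.001,-0.001,0.003],[-0.03,0,0.01],0.005]
    - [[0.002,-0.001,0.004],[-0.03,0,0.02],0.005]

```text
time_s: 21.4
tcp_pos: [430.0, -195.7, 185.3]
tool_rot: [0.285, 0.943, -0.032, 0.166]
force: [0.1, -0.0, -2.1]
width: 11.0
grip_force: 68.3
```

Request:
jog_arm:
  steps:
    - [[0.001,-0.002,0.004],[-0.04,0,0.01],0.005]
    - [[0.001,-0.002,0.004],[-0.03,0,0.01],0.005]
    - [[0.001,-0.002,0.003],[-0.03,0,0.01],0.005]
    - [[0.002,-0.003,0.004],[-0.04,0,0.01],0.005]
    - [[0.001,-0.002,0.003],[-0.03,0,0.01],0.005]

```text
time_s: 21.9
tcp_pos: [424.9, -203.4, 164.9]
tool_rot: [0.293, 0.935, 0.052, 0.19]
force: [0.9, 0.2, -1.7]
width: 11.3
grip_force: 68.2
```

Request:
jog_arm:
  steps:
    - [[0,0,0],[0,0,0],0.005]
    - [[0,0,0],[0,0,0],0.005]
    - [[0,0,0],[0,0,0],0.005]
    - [[0,0,0],[0,0,0],0.005]
    - [[0,0,0],[0,0,0],0.005]

```text
time_s: 22.4
tcp_pos: [425.5, -203.2, 165.4]
tool_rot: [0.293, 0.936, 0.051, 0.191]
force: [-0.4, 0.1, -2.7]
width: 10.9
grip_force: 68.3
```

Run:
```python
from h import *
np.set_printoptions(precision=3,suppress=True)
p=np.radians(-33);T=over(-33,12)+4*np.array([np.cos(p),np.sin(p)])
s=readout.read_state();q,Q=gpose(spout_g(T,110,-33,12),-33,12)
print(s['tcp_pos']-q,(Ro.from_quat(s['tool_rot']).inv()*Q).as_rotvec(),s['joints'],s['time_s'])
```

```text
[0.167 0.137 0.809] [ 0.002 -0.001  0.005] [-0.572 -0.017 -0.554  0.687  0.198  0.07 ] 22.4
```

Request:
jog_arm:
  steps:
    - [[0.001,-0.002,0.003],[-0.02,0,0.01],0.005]
    - [[0.001,-0.002,0.002],[-0.02,0,0.01],0.005]
    - [[0.001,-0.002,0.003],[-0.02,0,0.01],0.005]
    - [[0,-0.002,0.002],[-0.02,0,0],0.005]
    - [[0.001,-0.002,0.003],[-0.02,0,0.01],0.005]

```text
time_s: 22.9
tcp_pos: [422.1, -209.5, 149.3]
tool_rot: [0.303, 0.925, 0.103, 0.204]
force: [-0.2, -0.6, -2.8]
width: 11.4
grip_force: 68.3
```

Request:
jog_arm:
  steps:
    - [[0,-0.001,0],[-0.02,0,0.01],0.005]
    - [[0,-0.001,-0.001],[-0.02,0,0],0.005]
    - [[0,-0.002,0],[-0.02,0,0.01],0.005]
    - [[0,-0.001,0],[-0.02,0,0.01],0.005]
    - [[0,-0.001,-0.001],[-0.02,0,0],0.005]

```text
time_s: 23.4
tcp_pos: [418.2, -214.1, 149.2]
tool_rot: [0.306, 0.915, 0.152, 0.217]
force: [0.3, -0.1, -1.0]
width: 11.2
grip_force: 68.4
```

Request:
jog_arm:
  steps:
    - [[0,-0.001,0],[-0.02,0,0.01],0.005]
    - [[0,-0.002,0],[-0.02,0,0.01],0.005]
    - [[-0.001,-0.001,-0.001],[-0.02,0,0],0.005]
    - [[0,-0.002,0],[-0.01,0,0.01],0.005]
    - [[0,-0.001,0],[-0.02,0,0.01],0.005]

```text
time_s: 23.9
tcp_pos: [415.2, -220.3, 147.4]
tool_rot: [0.314, 0.9, 0.197, 0.228]
force: [0.4, 0.3, -1.9]
width: 11.0
grip_force: 68.4
```

Request:
jog_arm:
  steps:
    - [[0,-0.002,-0.002],[-0.04,0,0.01],0.005]
    - [[-0.001,-0.001,-0.001],[-0.03,0,0.01],0.005]
    - [[0,-0.002,-0.002],[-0.03,0,0.01],0.005]
    - [[-0.001,-0.002,-0.001],[-0.03,0,0.01],0.005]
    - [[0,-0.001,-0.002],[-0.03,0,0.01],0.005]

```text
time_s: 24.4
tcp_pos: [408.3, -229.5, 149.7]
tool_rot: [0.317, 0.874, 0.274, 0.247]
force: [-0.0, -0.2, -1.5]
width: 11.2
grip_force: 68.4
```

Request:
jog_arm:
  steps:
    - [[-0.001,-0.002,-0.002],[-0.03,0,0.01],0.005]
    - [[-0.001,-0.002,-0.001],[-0.03,0,0.02],0.005]
    - [[0,-0.002,-0.002],[-0.03,0,0.01],0.005]
    - [[-0.001,-0.001,-0.001],[-0.04,0,0.01],0.005]
    - [[0,-0.002,-0.002],[-0.03,0,0.01],0.005]

```text
time_s: 24.9
tcp_pos: [401.8, -240.2, 149.7]
tool_rot: [0.322, 0.839, 0.35, 0.264]
force: [0.4, -0.0, -1.3]
width: 11.2
grip_force: 68.4
```

Request:
jog_arm:
  steps:
    - [[0,0,0],[0,0,0],0.005]
    - [[0,0,0],[0,0,0],0.005]
    - [[0,0,0],[0,0,0],0.005]
    - [[0,0,0],[0,0,0],0.005]
    - [[0,0,0],[0,0,0],0.005]

```text
time_s: 25.4
tcp_pos: [401.8, -239.3, 150.0]
tool_rot: [0.322, 0.84, 0.349, 0.263]
force: [0.8, 0.9, -1.3]
width: 11.2
grip_force: 68.6
```

Run:
```python
from h import *
from rig import capture
np.set_printoptions(precision=3,suppress=True)
p=np.radians(-33);T=over(-33,12)+4*np.array([np.cos(p),np.sin(p)])
s=readout.read_state();q,Q=gpose(spout_g(T,76,-33,49),-33,49)
F=[]
for i in range(4): F.append(readout.read_state()['force'][2]);w=capture("wrist" if i else "top");cv2.imwrite(f"pics/q{i}.png",w)
print(s['tcp_pos']-q,(Ro.from_quat(s['tool_rot']).inv()*Q).as_rotvec(),s['joints'],s['time_s'],F)
```

```text
[-0.165  0.01   0.402] [ 0.002 -0.001 -0.001] [-1.072  0.298 -0.498  0.851  0.903 -0.377] 25.4 [np.float64(-1.3201398322597813), np.float64(-1.3949035818592765), np.float64(-1.7126223770302185), np.float64(-1.2834866609858477)]
```

The vertical force fell from about 2.2 N to 1.4 N, which matches the weight of five balls. I'll back the scoop up and level it, then look.

Run:
```python
from h import *
p=np.radians(-33)
P=[]
T=over(-33,12)+4*np.array([np.cos(p),np.sin(p)])
for a,b,n in(((49,76),(30,90),4),((30,90),(12,125),4),((12,125),(0,185),5)):
    for i in range(1,n+1):
        u=i/n;t=a[0]+(b[0]-a[0])*u;z=a[1]+(b[1]-a[1])*u
        P.append(gpose(spout_g(T+ (20*u if b[0]==0 else 0)*np.array([-np.sin(p),np.cos(p)]),z,-33,t),-33,t))
plan(P,f=.005)
```

```text
[[[0.001,0.006,0.003],[0.08,0.0,-0.03],0.005],[[0.001,0.006,0.002],[0.08,0.0,-0.03],0.005],[[0.001,0.005,0.003],[0.08,0.0,-0.02],0.005],[[0.0,0.006,0.002],[0.07,0.0,-0.03],0.005],[[-0.001,0.007,-0.003],[0.08,0.0,-0.03],0.005]]
[[[-0.001,0.007,-0.003],[0.07,0.0,-0.02],0.005],[[-0.001,0.007,-0.003],[0.08,0.0,-0.03],0.005],[[-0.001,0.005,-0.003],[0.07,0.0,-0.03],0.005],[[-0.003,0.009,-0.008],[0.04,0.0,-0.01],0.005],[[-0.003,0.007,-0.008],[0.04,0.0,-0.01],0.005]]
[[[-0.003,0.007,-0.008],[0.04,0.0,-0.02],0.005],[[-0.003,0.007,-0.009],[0.04,0.0,-0.01],0.005],[[-0.003,0.006,-0.009],[0.04,0.0,-0.02],0.005]]
end [ 441.76355893 -178.50678224  228.42681714] [ 0.27797077  0.94567435 -0.04882706  0.16139454]
```

Request:
jog_arm:
  steps:
    - [[0.001,0.006,0.003],[0.08,0,-0.03],0.005]
    - [[0.001,0.006,0.002],[0.08,0,-0.03],0.005]
    - [[0.001,0.005,0.003],[0.08,0,-0.02],0.005]
    - [[0,0.006,0.002],[0.07,0,-0.03],0.005]
    - [[-0.001,0.007,-0.003],[0.08,0,-0.03],0.005]

```text
time_s: 26.1
tcp_pos: [417.0, -215.2, 163.3]
tool_rot: [0.308, 0.912, 0.16, 0.219]
force: [-0.3, 0.1, -0.7]
width: 11.3
grip_force: 68.6
```

Request:
jog_arm:
  steps:
    - [[-0.001,0.007,-0.003],[0.07,0,-0.02],0.005]
    - [[-0.001,0.007,-0.003],[0.08,0,-0.03],0.005]
    - [[-0.001,0.005,-0.003],[0.07,0,-0.03],0.005]
    - [[-0.003,0.009,-0.008],[0.04,0,-0.01],0.005]
    - [[-0.003,0.007,-0.008],[0.04,0,-0.01],0.005]

```text
time_s: 26.6
tcp_pos: [432.0, -192.3, 199.4]
tool_rot: [0.291, 0.94, 0.012, 0.178]
force: [0.0, -0.2, -2.6]
width: 11.0
grip_force: 68.6
```

Request:
jog_arm:
  steps:
    - [[-0.003,0.007,-0.008],[0.04,0,-0.02],0.005]
    - [[-0.003,0.007,-0.009],[0.04,0,-0.01],0.005]
    - [[-0.003,0.006,-0.009],[0.04,0,-0.02],0.005]
    - [[0,0,0],[0,0,0],0.005]
    - [[0,0,0],[0,0,0],0.005]

```text
time_s: 27.1
tcp_pos: [441.5, -178.0, 227.8]
tool_rot: [0.278, 0.946, -0.048, 0.161]
force: [-1.3, 0.1, -2.0]
width: 11.1
grip_force: 68.6
```

Run:
```python
from h import *
from rig import capture
np.set_printoptions(precision=3,suppress=True)
s=readout.read_state();w=capture("wrist");t=capture("top");cv2.imwrite("pics/r0.png",w);cv2.imwrite("pics/r1.png",t)
print(s['tcp_pos'],s['force'],s['time_s'],proj("top",[383,-249,62]))
a=cv2.resize(w[:340,130:],(500,395));b=cv2.resize(t[215:280,345:410],(300,395),interpolation=cv2.INTER_CUBIC)
cv2.imwrite("pics/cr.png",np.hstack([a,b]))
```

```text
[ 441.489 -178.007  227.798] [-1.265  0.063 -2.014] 27.1 [378.942 248.453]
```

View pics/cr.png

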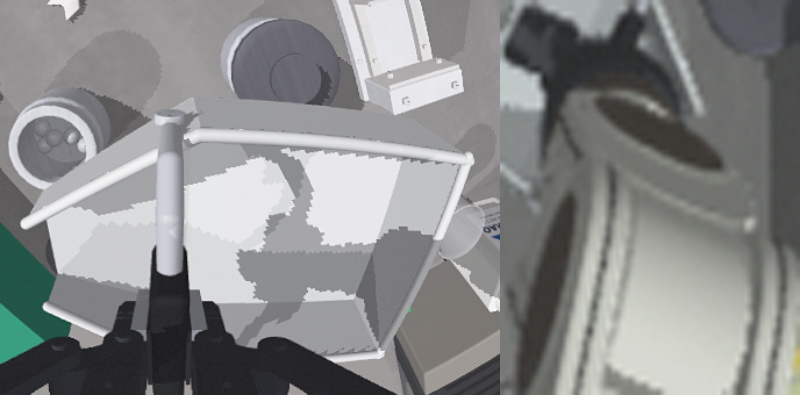

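The jar now holds the balls and the scoop interior looks empty. I'll plan the return and cross-check the jar by code.

Run:
```python
import h
from h import *
np.set_printoptions(precision=1,suppress=True)
w=cv2.imread("pics/r0.png")
# jar crop in full image: crop coords/500*430+130, /395*340
x0,y0=int(15*.86+130),int(95*.86);j=w[y0:y0+75,x0:x0+75]
g=cv2.cvtColor(cv2.resize(j,None,fx=6,fy=6,interpolation=cv2.INTER_CUBIC),cv2.COLOR_BGR2GRAY)
cc=cv2.HoughCircles(cv2.GaussianBlur(g,(7,7),0),cv2.HOUGH_GRADIENT,1,50,param1=60,param2=16,minRadius=26,maxRadius=48);print(cc)
h.LEAN=20
s=readout.read_state();R=Ro.from_quat(s['tool_rot']);g0=s['tcp_pos']-19*R.as_matrix()[:,2]
pol=lambda g:np.array([np.hypot(g[0],g[1]),np.arctan2(g[1],g[0]),g[2]])
gT=np.array([421.4,218.4,81.]);a,b=pol(g0),pol([421.4,218.4,225]);P=[];n=22
for i in range(1,n+1):
    u=sm(i/n);r,az,z=a+(b-a)*u;P.append(gpose([r*np.cos(az),r*np.sin(az),z],-33+61.5*u,0))
for zz in(210,185,160,138,118,103,93,86,83,81): P.append(gpose([421.4,218.4,zz],28.5,0))
plan(P,f=.005)
```

```text
[[[367.5 264.5  38.3]
  [309.5 221.5  40.2]]]
[[[0.0,0.002,0.0],[0.0,-0.01,0.0],0.005],[[0.002,0.007,0.0],[-0.01,0.0,-0.02],0.005],[[0.002,0.011,0.0],[-0.01,0.0,-0.03],0.005],[[0.002,0.015,-0.001],[-0.01,0.0,-0.03],0.005],[[0.004,0.018,0.0],[-0.02,0.0,-0.05],0.005]]
[[[0.004,0.021,0.0],[-0.02,0.0,-0.05],0.005],[[0.004,0.023,0.0],[-0.02,0.0,-0.06],0.005],[[0.004,0.025,0.0],[-0.02,0.0,-0.06],0.005],[[0.004,0.026,0.0],[-0.02,0.0,-0.07],0.005],[[0.003,0.028,0.0],[-0.03,0.0,-0.06],0.005]]
[[[0.004,0.027,0.0],[-0.02,0.0,-0.07],0.005],[[0.003,0.028,0.0],[-0.03,0.0,-0.07],0.005],[[0.003,0.028,0.0],[-0.02,0.0,-0.07],0.005],[[0.002,0.027,0.001],[-0.03,0.0,-0.06],0.005],[[0.002,0.025,0.001],[-0.02,0.0,-0.06],0.005]]
[[[0.001,0.023,0.0],[-0.02,0.0,-0.06],0.005],[[0.001,0.022,0.001],[-0.02,0.0,-0.05],0.005],[[0.001,0.018,0.001],[-0.01,0.0,-0.05],0.005],[[0.0,0.015,0.001],[-0.02,0.0,-0.03],0.005],[[0.0,0.012,0.0],[-0.01,0.0,-0.03],0.005]]
[[[0.0,0.007,0.001],[0.0,0.0,-0.02],0.005],[[0.0,0.002,0.0],[-0.01,0.0,-0.01],0.005],[[0.005,0.0,0.014],[0.0,0.0,0.0],0.005],[[0.009,0.0,0.023],[0.0,0.0,0.0],0.005],[[0.008,0.0,0.024],[0.0,0.0,0.0],0.005]]
[[[0.008,0.0,0.021],[0.0,0.0,0.0],0.005],[[0.007,0.0,0.018],[0.0,0.0,0.0],0.005],[[0.005,0.0,0.015],[0.0,0.0,0.0],0.005],[[0.003,0.0,0.009],[0.0,0.0,0.0],0.005],[[0.003,0.0,0.007],[0.0,0.0,0.0],0.005]]
[[[0.001,0.0,0.002],[0.0,0.0,0.0],0.005],[[0.0,0.0,0.002],[0.0,0.0,0.0],0.005]]
end [427.3 221.8  63.5] [-0.2  1.   0.   0.2]
```

Request:
jog_arm:
  steps:
    - [[0,0.002,0],[0,-0.01,0],0.005]
    - [[0.002,0.007,0],[-0.01,0,-0.02],0.005]
    - [[0.002,0.011,0],[-0.01,0,-0.03],0.005]
    - [[0.002,0.015,-0.001],[-0.01,0,-0.03],0.005]
    - [[0.004,0.018,0],[-0.02,0,-0.05],0.005]

```text
time_s: 27.7
tcp_pos: [460.3, -127.1, 225.9]
tool_rot: [0.21, 0.962, -0.037, 0.17]
force: [0.8, -0.3, -1.3]
width: 10.9
grip_force: 68.7
```

Request:
jog_arm:
  steps:
    - [[0.004,0.021,0],[-0.02,0,-0.05],0.005]
    - [[0.004,0.023,0],[-0.02,0,-0.06],0.005]
    - [[0.004,0.025,0],[-0.02,0,-0.06],0.005]
    - [[0.004,0.026,0],[-0.02,0,-0.07],0.005]
    - [[0.003,0.028,0],[-0.03,0,-0.06],0.005]

```text
time_s: 28.2
tcp_pos: [479.6, -3.7, 218.9]
tool_rot: [0.054, 0.983, -0.009, 0.173]
force: [1.0, -0.5, -0.3]
width: 11.1
grip_force: 68.7
```

Request:
jog_arm:
  steps:
    - [[0.004,0.027,0],[-0.02,0,-0.07],0.005]
    - [[0.003,0.028,0],[-0.03,0,-0.07],0.005]
    - [[0.003,0.028,0],[-0.02,0,-0.07],0.005]
    - [[0.002,0.027,0.001],[-0.03,0,-0.06],0.005]
    - [[0.002,0.025,0.001],[-0.02,0,-0.06],0.005]

```text
time_s: 28.7
tcp_pos: [462.7, 130.6, 212.2]
tool_rot: [-0.119, 0.978, 0.022, 0.172]
force: [0.4, 1.5, -0.7]
width: 11.3
grip_force: 68.7
```

Request:
jog_arm:
  steps:
    - [[0.001,0.023,0],[-0.02,0,-0.06],0.005]
    - [[0.001,0.022,0.001],[-0.02,0,-0.05],0.005]
    - [[0.001,0.018,0.001],[-0.01,0,-0.05],0.005]
    - [[0,0.015,0.001],[-0.02,0,-0.03],0.005]
    - [[0,0.012,0],[-0.01,0,-0.03],0.005]

```text
time_s: 29.2
tcp_pos: [431.5, 214.3, 208.2]
tool_rot: [-0.231, 0.957, 0.042, 0.168]
force: [1.3, -0.3, -1.4]
width: 11.0
grip_force: 68.6
```

Request:
jog_arm:
  steps:
    - [[0,0.007,0.001],[0,0,-0.02],0.005]
    - [[0,0.002,0],[-0.01,0,-0.01],0.005]
    - [[0,0,0],[0,0,0],0.005]
    - [[0,0,0],[0,0,0],0.005]

```text
time_s: 29.6
tcp_pos: [428.6, 221.0, 207.6]
tool_rot: [-0.245, 0.954, 0.043, 0.168]
force: [0.2, 0.5, -1.4]
width: 10.8
grip_force: 68.6
```

Run:
```python
import h
from h import *
from rig import capture
np.set_printoptions(precision=3,suppress=True)
h.LEAN=20
s=readout.read_state();q,Q=gpose([421.4,218.4,225],28.5,0)
print(s['tcp_pos'],s['tcp_pos']-q,(Ro.from_quat(s['tool_rot']).inv()*Q).as_rotvec(),s['force'],s['time_s'])
t=capture("top");cv2.imwrite("pics/s0.png",t);t0=cv2.imread("pics/top0.png")
# jars' position vs start, and interior change
for n,(x,y,r) in dict(open=(379,248,16),closed=(319,235,16),lid=(401,211,14)).items():
    a,b=(cv2.cvtColor(i[y-r:y+r,x-r:x+r],cv2.COLOR_BGR2GRAY).astype(np.float32) for i in(t0,t)); print(n,np.abs(a-b).mean(),cv2.phaseCorrelate(a,b,cv2.createHanningWindow((2*r,2*r),cv2.CV_32F)))
j=cv2.cvtColor(t[239:259,369:390],cv2.COLOR_BGR2GRAY);print(j)
```

```text
[428.604 220.981 207.632] [ 1.493 -0.52   0.486] [ 0.002 -0.001  0.004] [ 0.231  0.489 -1.394] 29.6
open 7.8007812 ((0.05310735943733036, 0.17074604957682205), 0.9698465424589813)
closed 2.7802734 ((-0.05632309406243863, -0.0513215199931949), 0.9129177848808467)
lid 7.4094386 ((0.18824132527384663, 0.00040603906501957), 0.8481143485175239)
[[ 84  90  88 105 149 167 172 175 164 143 132 130 133 138 163 177 177 170
  154 127 110]
 [ 89  88 117 152 168 171 166 139 116 111 108 104  95  90 101 121 154 170
  167 165 128]
 [ 90 104 149 171 179 155 132 118 106 104 104 102 102  95  86  84  97 129
  162 173 158]
 [ 95 142 169 173 152 149 153 124 104 104 102 106 105 105  96  83  79  90
  128 163 171]
 [119 158 171 155 143 165 166 133 106 103 104 104 104 104 104  95  84  81
   86 139 169]
 [139 169 165 133 130 155 141 109 101 103 103 104 104 104 105 105  90  79
   80 108 157]
 [151 172 147 114 104 106 104 103  98  99 104 104 104 102 105 104  96  84
   82  84 130]
 [152 172 137 103  98 101 117 132 112  94 102 105 104 106 105 104 103  91
   81  81 107]
 [160 173 137 104  97 111 138 150 119  92  95 
[... 322 characters left out ...]
4 121 104 103 104 102 103  96  91  94  91  84  89  92  91  82
   81  82  93]
 [150 173 153 119 103 103 103 103 103 101  94  87  90  91  84  89  98  92
   83  81 121]
 [125 161 167 137 106 104 104 103 105 104  96  96 100  98  90  96  98  89
   82  88 140]
 [115 157 173 169 134 103 103 105 104 103  97  98 106 101  92  98  92  82
   81 119 156]
 [106 122 161 172 150 117 103 104 105 105  95  95  96  96  90  90  85  80
  111 149 166]
 [117 103 131 165 170 161 135 111 104 102 102  96  91  91  90  86  80 117
  150 165 163]
 [ 97 123 112 141 174 177 167 153 127 107 103 104 100  92  83  97 137 160
  167 171 148]
 [ 90 107 121 112 133 168 177 171 163 154 144 139 137 141 152 160 165 169
  175 155 119]]
```

The top image shows five ball highlights in the jar mouth, and the jars haven't moved. I'll set the scoop down.

Request:
jog_arm:
  steps:
    - [[0.005,0,0.014],[0,0,0],0.005]
    - [[0.009,0,0.023],[0,0,0],0.005]
    - [[0.008,0,0.024],[0,0,0],0.005]
    - [[0.008,0,0.021],[0,0,0],0.005]
    - [[0.007,0,0.018],[0,0,0],0.005]

```text
time_s: 30.15
tcp_pos: [427.6, 220.5, 99.9]
tool_rot: [-0.245, 0.954, 0.043, 0.167]
force: [0.4, -0.0, -2.5]
width: 11.3
grip_force: 68.6
```

Request:
jog_arm:
  steps:
    - [[0.005,0,0.015],[0,0,0],0.005]
    - [[0.003,0,0.008],[0,0,0],0.005]
    - [[0.002,0,0.004],[0,0,0],0.005]
    - [[0,0,0],[0,0,0],0.005]
    - [[0,0,0],[0,0,0],0.005]

```text
time_s: 30.65
tcp_pos: [428.2, 221.3, 73.0]
tool_rot: [-0.245, 0.954, 0.044, 0.168]
force: [0.0, 0.6, -1.8]
width: 11.5
grip_force: 68.6
```

Run:
```python
from h import *
np.set_printoptions(precision=3,suppress=True)
s=readout.read_state();R=Ro.from_quat(s['tool_rot']).as_matrix();g=s['tcp_pos']-19*R[:,2]
print(g,s['force'],R[:,1],np.degrees(np.arcsin(-R[2,0])))
```

```text
[422.531 218.159  90.806] [ 0.015  0.582 -1.775] [-0.482  0.876  0.001] 20.00802904657789
```

Request:
jog_arm:
  steps:
    - [[0.001,0,0.004],[0,0,0],0.005]
    - [[0.001,0,0.003],[0,0,0],0.005]
    - [[0,0,0.001],[0,0,0],0.005]
    - [[0,0,0],[0,0,0],0.005]
    - [[0,0,0],[0,0,0],0.005]

```text
time_s: 31.15
tcp_pos: [428.3, 221.5, 64.0]
tool_rot: [-0.245, 0.954, 0.044, 0.167]
force: [0.5, 0.6, -2.0]
width: 11.4
grip_force: 68.6
```

Request:
jog_arm:
  steps:
    - [[0,0,0.001],[0,0,0],0.005]
    - [[0,0,0],[0,0,0],0.005]
    - [[0,0,0],[0,0,0],0.005]

```text
time_s: 31.45
tcp_pos: [428.6, 221.6, 63.0]
tool_rot: [-0.245, 0.954, 0.043, 0.167]
force: [-0.5, 0.2, -1.7]
width: 11.3
grip_force: 68.6
```

Request:
jog_arm:
  steps:
    - [[0,0,0.001],[0,0,0],0.005]
    - [[0,0,0],[0,0,0],0.005]
    - [[0,0,0],[0,0,0],0.005]

```text
time_s: 31.75
tcp_pos: [428.8, 221.8, 62.5]
tool_rot: [-0.245, 0.954, 0.044, 0.168]
force: [-3.9, -1.9, 5.8]
width: 11.2
grip_force: 69.7
```

Request:
jog_arm:
  steps:
    - [[0,0,0.001],[0,0,0],0.005]
    - [[0,0,0],[0,0,0],0.005]
    - [[0,0,0],[0,0,0],0.005]

```text
time_s: 32.05
tcp_pos: [428.9, 221.8, 62.5]
tool_rot: [-0.245, 0.954, 0.044, 0.168]
force: [-10.3, -5.5, 18.6]
width: 11.1
grip_force: 72.0
```

Request:
jog_arm:
  steps:
    - [[0,0,-0.002],[0,0,0],0.005]
    - [[0,0,0],[0,0,0],0.015]
    - [[0,0,0],[0,0,0],0.03]
    - [[0,0,0],[0,0,0],0.05]
    - [[0,0,0],[0,0,0],0.06]

```text
time_s: 32.55
tcp_pos: [428.6, 221.7, 62.9]
tool_rot: [-0.245, 0.954, 0.043, 0.167]
force: [0.7, -0.2, -1.2]
width: 58.2
grip_force: 0.0
```

Request:
jog_arm:
  steps:
    - [[0,0,-0.015],[0,0,0],0.06]
    - [[0,0,-0.03],[0,0,0],0.06]
    - [[0,0,-0.04],[0,0,0],0.06]
    - [[0,0,-0.04],[0,0,0],0.06]
    - [[0,0,-0.04],[0,0,0],0.06]

```text
time_s: 33.05
tcp_pos: [378.6, 194.0, 219.3]
tool_rot: [-0.245, 0.954, 0.043, 0.167]
force: [0.5, 0.8, 0.3]
width: 59.8
grip_force: 0.0
```

Request:
jog_arm:
  steps:
    - [[0,-0.03,-0.03],[0,0,0],0.06]
    - [[0,-0.03,-0.03],[0,0,0],0.06]
    - [[0,0,0],[0,0,0],0.06]
    - [[0,0,0],[0,0,0],0.06]

```text
time_s: 33.45
tcp_pos: [390.9, 131.4, 275.1]
tool_rot: [-0.244, 0.954, 0.043, 0.168]
force: [-0.3, -0.9, -0.2]
width: 60.2
grip_force: 0.0
```

Run:
```python
from h import *
from rig import capture
np.set_printoptions(precision=1,suppress=True)
s=readout.read_state();print(s['tcp_pos'],s['force'],s['qvel'],s['time_s'])
t=capture("top");cv2.imwrite("pics/z0.png",t);c=cam("wrist");w=capture("wrist");cv2.imwrite("pics/z1.png",w)
m=(w.max(2)<50).astype(np.uint8);n,l,st,ce=cv2.connectedComponentsWithStats(m);x,y=map(int,proj("wrist",[422,218,90],c));print((x,y))
for k in range(1,n):
    if st[k][4]>150: print(st[k],ce[k],onz("wrist",ce[k],84,c))
# bin home: compare bin/knob region with start
t0=cv2.imread("pics/top0.png");sc=capture("scene");s0=cv2.imread("pics/scene0.png");
d=np.abs(sc[195:235,178:205].astype(int)-s0[195:235,178:205]).mean();print("scene knob diff",d)
b=(sc.max(2)<60).astype(np.uint8);n,l,st,ce=cv2.connectedComponentsWithStats(b);print("knob",ce[l[205,188]],st[l[205,188]],"was 188.5 205.6")
```

```text
[390.9 131.4 275.1] [-0.3 -0.9 -0.2] [ 0.  0. -0. -0.  0.  0.] 33.45
(329, 188)
[267   4  21  22 179] [277.9  14.4] [294.8  83.8  84. ]
[322 155  17  60 389] [327.8 183.6] [420.8 215.5  84. ]
[ 152  254   61   78 1342] [196.8 294.8] [669.5 155.4  84. ]
[  338   254   212   166 12071] [447.6 346.1] [613.3 669.7  84. ]
[  59  294   87  116 3156] [103.5 360. ] [1032.9   43.1   84. ]
[   1  342   63   78 1369] [ 34.8 391.9] [1674.7 -211.8   84. ]
[   99   348   353    72 14020] [284.7 390.4] [914.  446.8  84. ]
scene knob diff 28.90462962962963
knob [188.6 205.5] [184 201  10  10  70] was 188.5 205.6
```

The scoop's handle is where I released it at upright height, the pull is back at its home pixel, and nothing is touching.

```bash
python3 -c "
from rig import ticket
print(ticket.sign_off())"
```

```text
the job is handed in; nothing more can be done
None
```

I handed the job in at about 33 s on the clock: the bin was pulled to its stop and eased home, the camera image shows what look like all five balls in the open jar, and the empty scoop is standing upright on the worktop. No verdict came back, and I did not take a close-up to confirm the ball count.

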